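Stand the jars on their coasters

ROBOT

A 7-joint arm with a two-finger parallel gripper is mounted at the origin on a cart in front of the work surface, level with it; the furniture and walls round the work are solid. World frame = base frame: x ahead of the robot, y to its left, z up, the work surface at z = 0. Lengths are in m, angles in rad, forces in N, time in s.
With the tool pointing down it reaches from about 0.425 to 0.875 m from the base axis. Payload 4.7 kg.
Tool frame: the origin (TCP) lies at the very end of the fingers, on their centre line; the grasp point (between the pads) lies 19 mm behind it (grip_point_offset is the distance from the TCP to the grasp point, in m); x points along the fingers, z is the direction in which the jaws open and shut, and the axes are right-handed (so a half turn about x gives the same grasp; the last joint's range is limited). The gripper opens to 87 mm and grips with 3 to 60 N. Pads are 19 mm wide; open, the fingers measure 117 mm over their backs; the gripper's body (75 mm by 190 mm) begins 51 mm behind the grasp point.
Start: joints at [-1.201, 0.321, -0.07, 1.45, 0.023, 1.371, -0.057], TCP at [0.226, 0.609, 0.223] pointing down, gripper open.
Joint ranges: [-2.86, 2.86], [-0.3, 2.09], [-1.38, 1.24], [0.06, 2.45], [-1.56, 4.7], [0.09, 2.05], [-2.69, 2.69]. Speed limits (rad/s): [2.57, 2.57, 3.14, 3.14, 3.14, 3.14, 3.14].

INTERFACE

Orientations are given as a rotation vector (axis times angle).
In Python, from bench import get_state, get_image, calibration, close_job, grip_point_offset gives the robot as it stands.
- The arm moves only by the tool play_rows, never from a script. Its argument "targets" is a list of rows, each an object with "claw": the closure, from 0 (fully open) to 1 (shut); "linear": the shift along the tool's x, y, z as a fraction of full scale, a list of three; "rotation": the turn, a rotation vector about the tool's x, y, z as a fraction of full scale, a list of three. In form: [{"claw": claw, "linear": [x, y, z], "rotation": [wx, wy, wz]}, ...]. A call has 1 to 10 rows; each row shifts and turns the pose as measured when the row begins, along the tool's axes as they then stand; what a row does not reach is not made up. Full scale, the value 1, is 2.5 cm for a shift and 90 degrees for a turn. A row lasts 1/12 s, in which the tool goes at most 41.7 mm and 7.16 degrees, less where a joint would pass 70% of its speed; a pose out of reach is approached as far as the arm can. A call with a number of a shift or a turn outside -1 to 1 is refused whole. A call with a gripper value outside its range is refused whole. The fingers move at their own pace and stop on an object; "newtons" is the grip in N (left out, the last holds). Time passes only in rows, so rows that do not move let the fingers close. It gives the time, the measured TCP pose, the force and the opening at its end, in the units of the state.
- get_state(): the state, without advancing time (a new reading comes with each control period).
- get_image(name): name is "scene" or "side" or "wrist"; returns the picture (420x560x3 uint8, blue, green, red); there is no depth.
- calibration(name): a dict with "fx", "fy", "cx", "cy" (pixels), "rvec" (rotation vector, rad) and "tvec" (3), from world to camera coordinates, as OpenCV has them; the wrist camera has in their place "hand_eye" (4x4, takes a point from camera to tool coordinates, whose origin is the TCP and whose axes are the tool frame's). Camera axes: x right, y down, z forward; pixel columns grow to the right and rows downward; lengths in m; the calibration is good to about 2 mm. A picture is of the moment at which its call begins: read the wrist's pose just before it. calibration takes no time and is no camera call.
- close_job(): hands the job in, once; it reports no verdict.
The state is a dict: "time": time; "joint_positions": joint angles; "qd": joint speeds; "joint_torque": joint torques, N m; "position": TCP position; "tool_rot": TCP orientation; "ft_force": force on the tool from outside, world axes, zero at the start; "torque": the same for the moment, N m; "grip_width": opening from 0.0 (shut) to 1.0 (fully open).
Only numpy, scipy, OpenCV 4.12 (cv2) and the standard library are available. Lean on these libraries where they do the work, as an engineer would, in place of code of your own. Each camera call takes 0.05 s, during which the arm holds its last target. There are 200 camera calls.

TASK

From the things standing in the open on the front half of the worktop, stand the jam jar, the honey jar, the spice jar and the salt shaker each on the wooden coaster whose inlaid pad has the colour of its lid or cap (red, black, green, grey), upright and flat on the pad inside the rim. Keep them upright and set them down gently rather than dropping them, leave the garlic bulb where it lies and the jars in the far corner alone, and let go of everything at the end.

Things in the scene. Friction and masses are not known exactly. Their poses are not given: they have to be found in the camera images.
- jam_jar: glass jar of red jam with a bright red screw lid, 62 mm diameter, 99 mm high, about 0.35 kg (lid: the top 11 mm, 62 mm diameter; glass 56 to 60 mm across). Loose, standing upright. Origin: centre of its underside; z up through the lid.
- honey_jar: glass jar of golden honey with a black screw lid, 61 mm diameter, 86 mm high, about 0.28 kg (lid: the top 11 mm, 61 mm diameter; glass 56 to 62 mm across). Loose, standing upright. Origin: centre of its underside; z up through the lid.
- spice_jar: slim glass spice jar with a tall dark green cap, 46 mm diameter, 106 mm high, about 0.11 kg (cap: the top 20 mm or more, 45 mm diameter). Loose, standing upright. Origin: centre of its underside; z up through the lid.
- salt_shaker: salt shaker: clear glass body with a grey domed cap, 44 mm diameter, 90 mm high, about 0.1 kg (body 44 mm diameter up to about 66 mm height, cap 34 mm diameter above 74 mm). Loose, standing upright. Origin: centre of its underside; z up through the lid.
- coaster_red: round wooden coaster with a red inlaid pad, for the jar with the red lid; fixed to the worktop. Outer diameter 98 mm, 12 mm high; inside its raised rim (6 mm wide) a flat round red pad of 86 mm diameter, whose top lies 6 mm above the worktop and 6 mm below the rim's top. Origin: centre of its underside, on the worktop; z up.
- coaster_black: round wooden coaster with a black inlaid pad, for the jar with the black lid; fixed to the worktop. Outer diameter 98 mm, 12 mm high; inside its raised rim (6 mm wide) a flat round black pad of 86 mm diameter, whose top lies 6 mm above the worktop and 6 mm below the rim's top. Origin: centre of its underside, on the worktop; z up.
- coaster_green: round wooden coaster with a green inlaid pad, for the jar with the green cap; fixed to the worktop. Outer diameter 82 mm, 12 mm high; inside its raised rim (6 mm wide) a flat round green pad of 70 mm diameter, whose top lies 6 mm above the worktop and 6 mm below the rim's top. Origin: centre of its underside, on the worktop; z up.
- coaster_grey: round wooden coaster with a grey inlaid pad, for the shaker with the grey cap; fixed to the worktop. Outer diameter 82 mm, 12 mm high; inside its raised rim (6 mm wide) a flat round grey pad of 70 mm diameter, whose top lies 6 mm above the worktop and 6 mm below the rim's top. Origin: centre of its underside, on the worktop; z up.
- garlic: whole garlic bulb, off-white, 60 mm diameter, 59 mm high, about 0.04 kg; loose, it stays where it is. Origin: centre of its underside.
- cupboard_knobs (a point): fixed point: midway between the two black door knobs of the wall cupboard, at their tips nearest the robot. They stick out 36 mm from the doors, 470 to 500 mm above the worktop and 34 mm to either side (y) of this point; the flat doors, 40 mm farther back (x), begin about 410 mm above the worktop and run along the whole back. Keep the arm's wrist and forearm clear of both.
Not all that is in view belongs to the job. What is shaped like the salt_shaker but blue is not meant. What is shaped like the honey_jar but purple is not meant.

How it is judged:
At the end, for the whole second after the job is handed in: Each of the four stands on its own coaster (red lid on red, black on black, green on green, grey on grey), its centre within 15 mm of the coaster's centre, its underside on the pad (3 to 9 mm above the worktop), tilted less than 0.1 rad, and at rest; the garlic is at rest (horizontal distance between jam_jar and coaster_red below 0.015 m and z of jam_jar in the frame of coaster_red between 0.003 and 0.009 m and angle between each of jam_jar, honey_jar, spice_jar, salt_shaker's own z axis and vertical below 0.1 rad and linear speed of each of jam_jar, honey_jar, spice_jar, salt_shaker, garlic below 0.02 m/s and angular speed of each of jam_jar, honey_jar, spice_jar, salt_shaker below 0.1 rad/s and horizontal distance between honey_jar and coaster_black below 0.015 m and z of honey_jar in the frame of coaster_black between 0.003 and 0.009 m and horizontal distance between spice_jar and coaster_green below 0.015 m and z of spice_jar in the frame of coaster_green between 0.003 and 0.009 m and horizontal distance between salt_shaker and coaster_grey below 0.015 m and z of salt_shaker in the frame of coaster_grey between 0.003 and 0.009 m); the robot touches nothing.
It fails at once if one of the four is tipped more than 35 degrees from upright (angle between any of jam_jar, honey_jar, spice_jar, salt_shaker's own z axis and vertical above 0.61 rad).
It fails at once if one of the four is dropped (falls free, touching nothing, faster than 0.5 m/s: a drop of about 13 mm) ((contact force between jam_jar and anything else below 0.02 N and linear speed of jam_jar above 0.5 m/s) or (contact force between honey_jar and anything else below 0.02 N and linear speed of honey_jar above 0.5 m/s) or (contact force between spice_jar and anything else below 0.02 N and linear speed of spice_jar above 0.5 m/s) or (contact force between salt_shaker and anything else below 0.02 N and linear speed of salt_shaker above 0.5 m/s)).
It fails at once if the garlic is pushed more than 15 mm from where it lay (distance of garlic from where it was at the start of the episode above 0.015 m).
It also fails if it takes over 120 s, if anything falls off the work surface, if the arm or the gripper's body presses on something with over 40 N, if the wrist force passes 120 N, or if a joint passes its speed limit or range.

## Working session

There is one attempt and no reset: what is moved stays moved. The work goes in short steps, Python scripts to look and compute and a tool call to move; the robot and the scene stay as the last step left them, time stands still between calls to the robot, and variables do not carry over. Pictures are saved under pics/ and viewed, about 12 in all and at most 16, crops included, and the job is handed in when it is done.

Besides the shell and the picture viewer there is one more tool, called after "Call:" as name([rows], argument=value, ...), one row to a line, values as JSON. play_rows: Moves the arm, as the interface text tells. Shift numbers are shares of 2.5 cm and turn numbers shares of 90 degrees, none past 1 either way. Its arguments: {"type":"object","properties":{"targets":{"type":"array"},"newtons":{"type":"number"}},"required":["targets"]}

```bash
mkdir -p pics; ls
python3 - <<'E'
from bench import *
import cv2,json
print(get_state()); print(grip_point_offset)
for n in("scene","side","wrist"):
    print(n,calibration(n)); cv2.imwrite(f"pics/{n}0.png",get_image(n))
E
```

```text
pics
{'time': 0.0, 'joint_positions': array([-1.20090564,  0.32176067, -0.07007546,  1.45170017,  0.02260293,
        1.37082133, -0.05688348]), 'qd': array([ 0.00051594, -0.00218162,  0.00067378, -0.00049643, -0.00194784,
       -0.00032294, -0.00032106]), 'joint_torque': array([ 1.11337145e-04, -4.91291070e+01, -4.03765664e-01, -3.12535071e+01,
       -6.38781628e-02,  4.37754253e-02,  1.75299974e-04]), 'position': array([0.22626997, 0.60873342, 0.22148931]), 'tool_rot': array([-0.94444557,  1.35829403,  0.9425068 ]), 'ft_force': array([0.33471155, 0.19890991, 0.18044641]), 'torque': array([ 0.0030662 , -0.00937884, -0.00485595]), 'grip_width': 0.9985199167051019}
0.0187
scene {'fx': 385.1308145273623, 'fy': 385.1308145273623, 'cx': 276.1010154102592, 'cy': 206.53512523863338, 'rvec': array([ 1.24295677, -1.97776392,  1.18734196]), 'tvec': array([0.20290899, 0.48927225, 0.91893816])}
side {'fx': 457.4648204591626, 'fy': 457.4648204591626, 'cx': 272.59706523424484, 'cy': 207.07148472747394, 'rvec': array([ 2.27795876, -0.99348317,  0.3543582 ]), 'tvec': array([-0.3655426 ,  0.46002755,  1.50266029])}
wrist {'fx': 301.22417363442435, 'fy': 301.22417363442435, 'cx': 279.43918394495086, 'cy': 209.79172134303425, 'hand_eye': array([[-4.79032539e-04, -2.73090268e-01,  9.61988293e-01,
        -1.60854697e-01],
       [ 4.16690638e-04, -9.61988374e-01, -2.73090084e-01,
         7.65491087e-02],
       [ 9.99999798e-01,  2.70032479e-04,  5.74617891e-04,
        -3.18942390e-04],
       [ 0.00000000e+00,  0.00000000e+00,  0.00000000e+00,
         1.00000000e+00]])}
```

View pics/scene0.png

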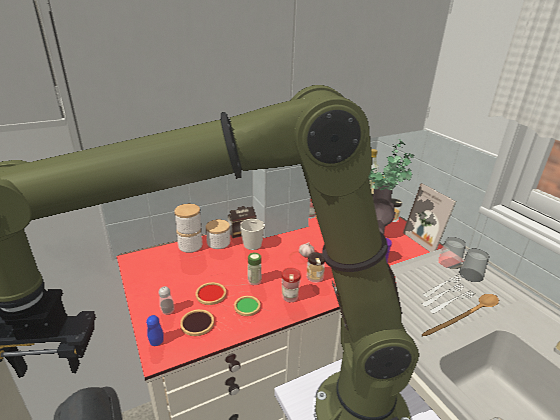

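View pics/side0.png

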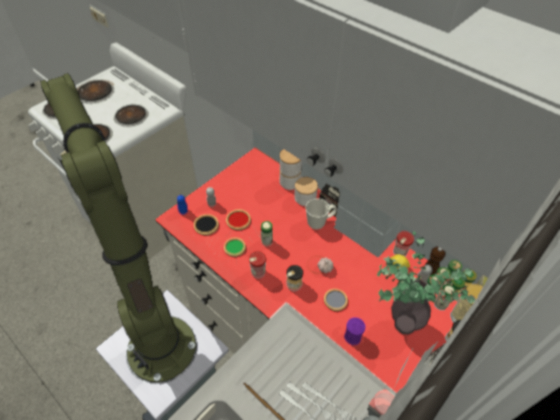

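Scene: salt shaker (166,299), blue decoy (155,330), the red/black/green coasters at (211,293), (198,322) and (247,305), spice (255,268), jam (291,285), honey (316,267), garlic (306,249). Side: the grey coaster at (336,300) and the purple decoy at (355,331). I'll zoom in for exact pixels.

```bash
python3 - <<'E'
import cv2
a=cv2.imread('pics/side0.png')[170:350,160:380]; cv2.imwrite('pics/sidec.png',cv2.resize(a,None,fx=3.6,fy=3.33,interpolation=2)[:600,:800])
a=cv2.imread('pics/scene0.png')[230:350,140:340]; cv2.imwrite('pics/scenec.png',cv2.resize(a,None,fx=4,fy=4,interpolation=2))
E
cat > h.py <<'E'
import numpy as np,cv2
from scipy.spatial.transform import Rotation as R
from bench import *
def cam(n,st=None):
    c=calibration(n)
    if n=='wrist':
        H=c['hand_eye'];Rt=R.from_rotvec(st['tool_rot']).as_matrix()
        return c,Rt@H[:3,:3],Rt@H[:3,3]+st['position']
    M=R.from_rotvec(c['rvec']).as_matrix(); return c,M.T,-M.T@c['tvec']
def ray(n,uv,z,st=None):
    c,M,o=cam(n,st); d=M@[(uv[0]-c['cx'])/c['fx'],(uv[1]-c['cy'])/c['fy'],1]
    return o+d*(z-o[2])/d[2]
E
```

```text
(no output)
```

View pics/sidec.png

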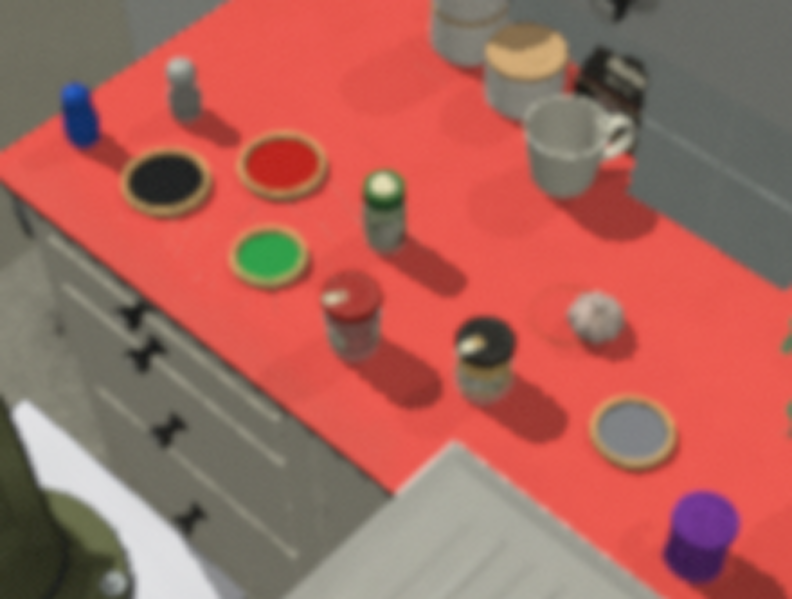

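View pics/scenec.png

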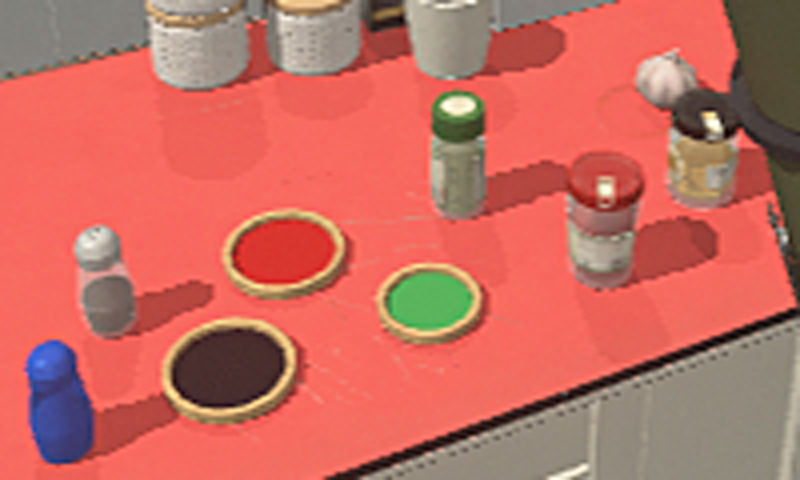

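Crop readings — Side: black (166,181), red (283,164), green (269,256), grey (633,431); spice lid (384,186), jam lid (353,294), honey lid (485,342), salt cap (180,65). Scene: black (231,368), red (286,252), green (431,301); spice (460,106), jam (606,176), honey (706,112), salt (97,235).

Run:
```python
from h import *
S=dict(black=(166,181,.009),red=(283,164,.009),green=(269,256,.009),grey=(633,431,.009),spice=(384,186,.106),jam=(353,294,.099),honey=(485,342,.086),salt=(180,64,.088),garlic=(597,317,.03),blue=(76,90,.088),purple=(705,520,.086))
C=dict(black=(231,368,.009),red=(286,252,.009),green=(431,301,.009),spice=(460,106,.106),jam=(606,176,.099),honey=(706,112,.086),salt=(97,234,.088),garlic=(666,80,.03),blue=(50,345,.088))
for k,(u,v,z) in S.items():
    a=ray('side',(160+u/3.6,170+v/3.33),z); b=ray('scene',(140+C[k][0]/4,230+C[k][1]/4),z) if k in C else np.full(3,np.nan)
    print(k,a[:2].round(3),b[:2].round(3),'r',np.hypot(*a[:2]).round(3))
st=get_state();print(R.from_rotvec(st['tool_rot']).as_matrix().round(3))
print(cam('scene')[2],cam('side')[2])
```

```text
black [0.436 0.266] [0.433 0.27 ] r 0.51
red [0.541 0.19 ] [0.537 0.194] r 0.573
green [0.438 0.105] [0.436 0.109] r 0.45
grey [ 0.523 -0.315] [nan nan] r 0.611
spice [0.541 0.033] [0.54  0.038] r 0.542
jam [ 0.42  -0.039] [ 0.417 -0.033] r 0.422
honey [ 0.47  -0.167] [ 0.47  -0.159] r 0.499
salt [0.53  0.335] [0.528 0.339] r 0.627
garlic [ 0.598 -0.208] [ 0.591 -0.195] r 0.633
blue [0.425 0.388] [0.429 0.393] r 0.575
purple [ 0.454 -0.439] [nan nan] r 0.632
[[-0.    -0.937  0.348]
 [-0.001  0.348  0.937]
 [-1.    -0.    -0.001]]
[-0.40677257  0.45505594  0.8674485 ] [-0.18968619 -0.67959204  1.45100258]
```

Both views agree to about 5 mm, and the sizes and reach fit. Now I'll turn the tool so its axes line up with the world: jaws along world x, tool y = world y, tool x = down.

Call:
play_rows([
  {"claw": 0, "linear": [0, 0, 0], "rotation": [0.0774, 0, 0]},
  {"claw": 0, "linear": [0, 0, 0], "rotation": [0.0774, 0, 0]},
  {"claw": 0, "linear": [0, 0, 0], "rotation": [0.0774, 0, 0]},
  {"claw": 0, "linear": [0, 0, 0], "rotation": [0.0774, 0, 0]},
  {"claw": 0, "linear": [0, 0, 0], "rotation": [0.0774, 0, 0]},
  {"claw": 0, "linear": [0, 0, 0], "rotation": [0.0774, 0, 0]},
  {"claw": 0, "linear": [0, 0, 0], "rotation": [0.0774, 0, 0]},
  {"claw": 0, "linear": [0, 0, 0], "rotation": [0.0774, 0, 0]},
  {"claw": 0, "linear": [0, 0, 0], "rotation": [0.0774, 0, 0]},
  {"claw": 0, "linear": [0, 0, 0], "rotation": [0.0774, 0, 0]},
], newtons=20)

```text
time: 0.98
position: [0.2254, 0.6063, 0.2165]
tool_rot: [0.02, 1.574, -0.035]
ft_force: [-0.2, 0.9, -0.9]
grip_width: 0.998
```

```bash
cat > where.py <<'E'
from h import *
s=get_state();m=R.from_rotvec(s['tool_rot']).as_matrix()
# error rotation to the aligned frame x=-Z,y=Y,z=X, in tool axes (deg)
T=np.array([[0,0,1],[0,1,0],[-1,0,0.]])
print(round(s['time'],2),s['position'].round(4),'need rot deg',np.degrees(R.from_matrix(m.T@T).as_rotvec()).round(2),'frac',(R.from_matrix(m.T@T).as_rotvec()/(np.pi/2)).round(3),'F',s['ft_force'].round(2),'w',round(s['grip_width'],3),'q',s['joint_positions'].round(2))
E
python3 where.py
```

```text
0.98 [0.2254 0.6063 0.2165] need rot deg [-2.   -0.2   0.57] frac [-0.022 -0.002  0.006] F [-0.24  0.91 -0.85] w 0.998 q [-1.33  0.32  0.09  1.46 -0.03  1.37 -1.27]
```

Call:
play_rows([
  {"claw": 0, "linear": [-0.2, -1, 1], "rotation": [-0.022, 0, 0.006]},
  {"claw": 0, "linear": [-0.2, -1, 1], "rotation": [0, 0, 0]},
  {"claw": 0, "linear": [-0.2, -1, 1], "rotation": [0, 0, 0]},
  {"claw": 0, "linear": [0, -1, 1], "rotation": [0, 0, 0]},
  {"claw": 0, "linear": [0, -1, 1], "rotation": [0, 0, 0]},
  {"claw": 0, "linear": [0, -1, 1], "rotation": [0, 0, 0]},
  {"claw": 0, "linear": [0, -1, 1], "rotation": [0, 0, 0]},
  {"claw": 0, "linear": [0, -1, 1], "rotation": [0, 0, 0]},
  {"claw": 0, "linear": [0, -1, 1], "rotation": [0, 0, 0]},
  {"claw": 0, "linear": [0, -1, 1], "rotation": [0, 0, 0]},
])

```text
time: 1.82
position: [0.4722, 0.3529, 0.2255]
tool_rot: [-0.013, 1.583, 0.011]
ft_force: [1.5, 0.5, 0.0]
grip_width: 1.0
```

```bash
python3 where.py
python3 - <<'E'
from h import *
s=get_state();cv2.imwrite('pics/w1.png',get_image('wrist'));np.savez('w1.npz',**{k:s[k] for k in('position','tool_rot')})
E
```

```text
1.82 [0.4722 0.3529 0.2255] need rot deg [ 0.9  -0.69  0.08] frac [ 0.01  -0.008  0.001] F [1.47 0.49 0.04] w 1.0 q [-0.94  0.2   0.29  1.61 -0.07  1.36 -0.62]
```

View pics/w1.png

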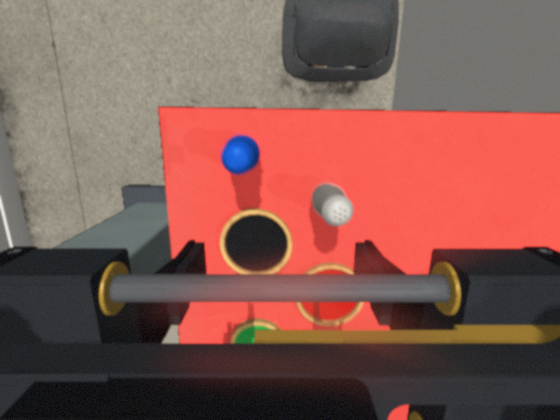

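Wrist view: salt cap centre (337,210), black coaster (256,242), red coaster (331,295), blue decoy (241,155).

Run:
```python
from h import *
s=dict(np.load('w1.npz'))
for k,uv,z in [('salt',(337,209),.085),('black',(256,242),.009),('red',(331,295),.009)]: print(k,ray('wrist',uv,z,s)[:2].round(4))
im=cv2.imread('pics/w1.png');hsv=cv2.cvtColor(im,40)
for nm,uv,m in [('blackpad',(256,242),(hsv[...,2]<70)),('wood',(256,242),(hsv[...,0]>10)&(hsv[...,0]<30)&(hsv[...,1]>70))]:
    n,l,st,c=cv2.connectedComponentsWithStats(m.astype('uint8'))
    for i in range(1,n):
        if 100<st[i,4]<8000 and st[i,1]<330: print(nm,st[i],c[i].round(1),ray('wrist',c[i],.008,s)[:2].round(4))
print('mug',ray('side',(160+562/3.6,170+190/3.33),0))
```

```text
salt [0.5287 0.3444]
black [0.4377 0.275 ]
red [0.5433 0.1969]
blackpad [ 286   16  107   67 3987] [340.2  56.2] [0.5346 0.5034]
blackpad [ 226  216   60   50 2345] [255.3 240.7] [0.4366 0.2765]
wood [ 220  209   72   66 1308] [255.1 240.8] [0.4363 0.2763]
wood [ 97 260  33  57 950] [109.7 288.3] [0.2291 0.1996]
wood [431 261  32  56 938] [449.1 289.1] [0.7079 0.2096]
wood [307 264  47  11 238] [330.  268.3] [0.5395 0.2379]
wood [297 301  66  25 347] [330.  315.3] [0.5442 0.163 ]
wood [ 231  319  329   27 5350] [409.8 334.8] [0.6633 0.1328]
mug [ 0.72732883 -0.05867661  0.        ]
```

Call:
play_rows([
  {"claw": 0, "linear": [0.8, -0.1, 0.8], "rotation": [0.01, -0.008, 0]},
  {"claw": 0, "linear": [0.8, -0.1, 0.8], "rotation": [0, 0, 0]},
  {"claw": 0, "linear": [0.8, 0, 0.7], "rotation": [0, 0, 0]},
  {"claw": 0, "linear": [0, 0, 0], "rotation": [0, 0, 0]},
  {"claw": 0, "linear": [0, 0, 0], "rotation": [0, 0, 0]},
])

```text
time: 2.28
position: [0.5431, 0.3323, 0.1642]
tool_rot: [0.013, 1.563, -0.023]
ft_force: [-0.4, -0.9, -0.3]
grip_width: 1.0
```

```bash
python3 where.py
python3 - <<'E'
from h import *
s=get_state();cv2.imwrite('pics/w2.png',get_image('wrist'));np.savez('w2.npz',**{k:s[k] for k in('position','tool_rot')})
E
```

```text
2.28 [0.5431 0.3323 0.1642] need rot deg [-1.34  0.46  0.38] frac [-0.015  0.005  0.004] F [-0.44 -0.89 -0.25] w 1.0 q [-0.86  0.33  0.33  1.58 -0.1   1.25 -0.54]
```

View pics/w2.png

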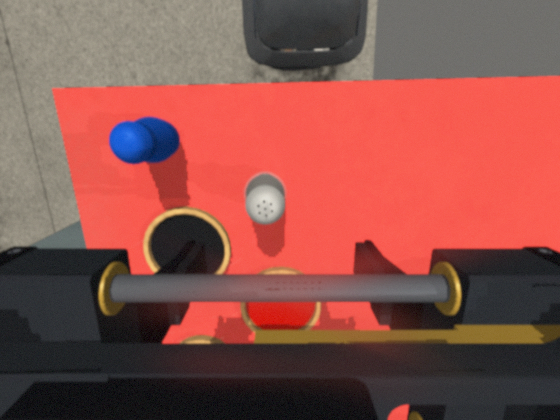

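Salt cap centre at (265,206), black coaster at (187,245), red coaster around (281,305); the arm is now still.

```bash
python3 where.py
python3 - <<'E'
from h import *
s=dict(np.load('w2.npz'))
for k,uv,z in [('salt',(265,206),.085),('black',(187,245),.009),('red',(281,306),.009)]: print(k,ray('wrist',uv,z,s)[:2].round(4))
E
```

```text
2.33 [0.5427 0.332  0.1638] need rot deg [-1.32  0.43  0.42] frac [-0.015  0.005  0.005] F [-0.33 -0.66 -0.74] w 0.998 q [-0.86  0.33  0.33  1.58 -0.1   1.25 -0.54]
salt [0.5304 0.3425]
black [0.4373 0.2781]
red [0.5414 0.1963]
```

Call:
play_rows([
  {"claw": 0, "linear": [0.5, 0.17, -0.25], "rotation": [-0.015, 0.005, 0.004]},
  {"claw": 0, "linear": [0.5, 0.17, -0.25], "rotation": [0, 0, 0]},
  {"claw": 0, "linear": [0, 0, 0], "rotation": [0, 0, 0]},
  {"claw": 0, "linear": [0, 0, 0], "rotation": [0, 0, 0]},
])

```text
time: 2.67
position: [0.5268, 0.3446, 0.1394]
tool_rot: [-0.004, 1.572, 0.01]
ft_force: [-0.0, -0.5, 0.1]
grip_width: 1.003
```

```bash
python3 where.py
```

```text
2.67 [0.5268 0.3446 0.1394] need rot deg [ 0.53 -0.04 -0.21] frac [ 0.006 -0.    -0.002] F [-0.03 -0.48  0.12] w 1.003 q [-0.87  0.33  0.31  1.62 -0.11  1.2  -0.53]
```

Call:
play_rows([
  {"claw": 0, "linear": [0.85, -0.1, 0.1], "rotation": [0.004, 0, -0.002]},
  {"claw": 0, "linear": [0.85, 0, 0], "rotation": [0, 0, 0]},
  {"claw": 0, "linear": [0.85, 0, 0], "rotation": [0, 0, 0]},
  {"claw": 0, "linear": [0.85, 0, 0], "rotation": [0, 0, 0]},
  {"claw": 0, "linear": [0.4, 0, 0], "rotation": [0, 0, 0]},
  {"claw": 0, "linear": [0, 0, 0], "rotation": [0, 0, 0]},
  {"claw": 0, "linear": [0, 0, 0], "rotation": [0, 0, 0]},
])

```text
time: 3.25
position: [0.5297, 0.3495, 0.0492]
tool_rot: [-0.001, 1.564, 0.019]
ft_force: [0.1, -0.1, -0.1]
grip_width: 0.995
```

```bash
python3 where.py
```

```text
3.25 [0.5297 0.3495 0.0492] need rot deg [ 0.74  0.4  -0.65] frac [ 0.008  0.004 -0.007] F [ 0.05 -0.11 -0.14] w 0.995 q [-0.86  0.42  0.29  1.7  -0.15  1.03 -0.5 ]
```

Call:
play_rows([
  {"claw": 0, "linear": [0.3, -0.17, 0], "rotation": [0.008, 0.004, -0.007]},
  {"claw": 0, "linear": [0.3, -0.17, 0], "rotation": [0, 0, 0]},
  {"claw": 0, "linear": [0, 0, 0], "rotation": [0, 0, 0]},
  {"claw": 0, "linear": [0, 0, 0], "rotation": [0, 0, 0]},
])

```text
time: 3.58
position: [0.5321, 0.3421, 0.0373]
tool_rot: [0.003, 1.565, 0.003]
ft_force: [-0.5, 1.1, -0.1]
grip_width: 1.0
```

```bash
python3 where.py
```

```text
3.58 [0.5321 0.3421 0.0373] need rot deg [-0.01  0.31 -0.21] frac [-0.     0.003 -0.002] F [-0.55  1.07 -0.08] w 1.0 q [-0.85  0.44  0.3   1.71 -0.15  1.01 -0.5 ]
```

Call:
play_rows([
  {"claw": 0, "linear": [0.25, 0, 0], "rotation": [0, 0.003, -0.002]},
  {"claw": 0.2, "linear": [0, 0, 0], "rotation": [0, 0, 0]},
  {"claw": 0.4, "linear": [0, 0, 0], "rotation": [0, 0, 0]},
  {"claw": 0.8, "linear": [0, 0, 0], "rotation": [0, 0, 0]},
  {"claw": 1, "linear": [0, 0, 0], "rotation": [0, 0, 0]},
  {"claw": 1, "linear": [0, 0, 0], "rotation": [0, 0, 0]},
  {"claw": 1, "linear": [0, 0, 0], "rotation": [0, 0, 0]},
  {"claw": 1, "linear": [0, 0, 0], "rotation": [0, 0, 0]},
  {"claw": 1, "linear": [0, 0, 0], "rotation": [0, 0, 0]},
], newtons=20)

```text
time: 4.33
position: [0.5325, 0.3429, 0.0322]
tool_rot: [0.002, 1.57, 0.001]
ft_force: [-1.9, 0.1, 2.0]
grip_width: 0.478
```

```bash
python3 where.py
```

```text
4.33 [0.5325 0.3429 0.0322] need rot deg [-0.02  0.04 -0.12] frac [-0.     0.    -0.001] F [-1.9   0.07  2.04] w 0.478 q [-0.85  0.45  0.3   1.7  -0.15  1.01 -0.5 ]
```

Gripped (opening 42 mm). The pad is 6 mm up, so the release height for salt is TCP z ≈ 0.038. Lift.

Call:
play_rows([
  {"claw": 1, "linear": [-0.4, 0, 0], "rotation": [0, 0, 0]},
  {"claw": 1, "linear": [-0.8, 0, 0], "rotation": [0, 0, 0]},
  {"claw": 1, "linear": [-0.8, 0, 0], "rotation": [0, 0, 0]},
  {"claw": 1, "linear": [-0.8, 0, 0], "rotation": [0, 0, 0]},
  {"claw": 1, "linear": [-0.8, 0, 0], "rotation": [0, 0, 0]},
  {"claw": 1, "linear": [-0.8, 0, 0], "rotation": [0, 0, 0]},
  {"claw": 1, "linear": [-0.8, -0.3, 0], "rotation": [0, 0, 0]},
  {"claw": 1, "linear": [-0.4, -0.6, 0], "rotation": [0, 0, 0]},
  {"claw": 1, "linear": [0, -0.8, 0], "rotation": [0, 0, 0]},
  {"claw": 1, "linear": [0, -0.8, 0], "rotation": [0, 0, 0]},
])

```text
time: 5.17
position: [0.5309, 0.2811, 0.1813]
tool_rot: [-0.005, 1.569, 0.007]
ft_force: [-0.9, -1.0, -0.9]
grip_width: 0.469
```

Call:
play_rows([
  {"claw": 1, "linear": [0, -0.9, 0], "rotation": [0, 0, 0]},
  {"claw": 1, "linear": [0, -0.9, 0], "rotation": [0, 0, 0]},
  {"claw": 1, "linear": [0, -0.9, 0], "rotation": [0, 0, 0]},
  {"claw": 1, "linear": [0, -0.9, 0], "rotation": [0, 0, 0]},
  {"claw": 1, "linear": [0, -0.9, 0], "rotation": [0, 0, 0]},
  {"claw": 1, "linear": [0, -0.9, 0], "rotation": [0, 0, 0]},
  {"claw": 1, "linear": [0, -0.9, 0], "rotation": [0, 0, 0]},
  {"claw": 1, "linear": [0, -0.9, 0], "rotation": [0, 0, 0]},
  {"claw": 1, "linear": [0, -0.9, 0], "rotation": [0, 0, 0]},
  {"claw": 1, "linear": [0, -0.9, 0], "rotation": [0, 0, 0]},
])

```text
time: 6.0
position: [0.528, 0.0337, 0.1819]
tool_rot: [0.0, 1.569, 0.001]
ft_force: [1.1, 0.8, -1.4]
grip_width: 0.462
```

```bash
python3 where.py
```

```text
6.0 [0.528  0.0337 0.1819] need rot deg [ 0.04  0.1  -0.07] frac [ 0.     0.001 -0.001] F [ 1.05  0.79 -1.35] w 0.462 q [-0.59  0.09  0.51  1.82 -0.05  1.24 -0.07]
```

Call:
play_rows([
  {"claw": 1, "linear": [0, -0.9, 0], "rotation": [0, 0, 0]},
  {"claw": 1, "linear": [0, -0.9, 0], "rotation": [0, 0, 0]},
  {"claw": 1, "linear": [0, -0.9, 0], "rotation": [0, 0, 0]},
  {"claw": 1, "linear": [0, -0.9, 0], "rotation": [0, 0, 0]},
  {"claw": 1, "linear": [0, -0.9, 0], "rotation": [0, 0, 0]},
  {"claw": 1, "linear": [0, -0.9, 0], "rotation": [0, 0, 0]},
  {"claw": 1, "linear": [0, -0.9, 0], "rotation": [0, 0, 0]},
  {"claw": 1, "linear": [0, -0.9, 0], "rotation": [0, 0, 0]},
  {"claw": 1, "linear": [0, -0.9, 0], "rotation": [0, 0, 0]},
  {"claw": 1, "linear": [0, -0.9, 0], "rotation": [0, 0, 0]},
])

```text
time: 6.83
position: [0.5164, -0.2134, 0.1812]
tool_rot: [0.011, 1.57, -0.005]
ft_force: [0.1, 0.3, -1.6]
grip_width: 0.464
```

Call:
play_rows([
  {"claw": 1, "linear": [0, -0.9, 0], "rotation": [0, 0, 0]},
  {"claw": 1, "linear": [0, -0.9, 0], "rotation": [0, 0, 0]},
  {"claw": 1, "linear": [0, -0.8, 0], "rotation": [0, 0, 0]},
  {"claw": 1, "linear": [0, -0.4, 0], "rotation": [0, 0, 0]},
  {"claw": 1, "linear": [0, 0, 0], "rotation": [0, 0, 0]},
  {"claw": 1, "linear": [0, 0, 0], "rotation": [0, 0, 0]},
])

```text
time: 7.33
position: [0.5058, -0.3034, 0.181]
tool_rot: [0.021, 1.573, -0.02]
ft_force: [0.7, -0.3, -1.9]
grip_width: 0.471
```

```bash
python3 where.py
python3 - <<'E'
from h import *
s=get_state();cv2.imwrite('pics/w3.png',get_image('wrist'));np.savez('w3.npz',**{k:s[k] for k in('position','tool_rot')})
a=get_image('scene');cv2.imwrite('pics/s3.png',a);b=get_image('side');cv2.imwrite('pics/d3.png',b)
cv2.imwrite('pics/m3.png',np.vstack([cv2.resize(np.hstack([a,b]),(800,300)),cv2.resize(np.hstack([cv2.imread('pics/w3.png'),a*0]),(800,300))]))
E
```

```text
7.33 [ 0.5058 -0.3034  0.181 ] need rot deg [-1.47 -0.12 -0.05] frac [-0.016 -0.001 -0.001] F [ 0.71 -0.34 -1.9 ] w 0.471 q [-0.15  0.27  0.76  1.68 -0.19  1.27  0.63]
```

View pics/m3.png

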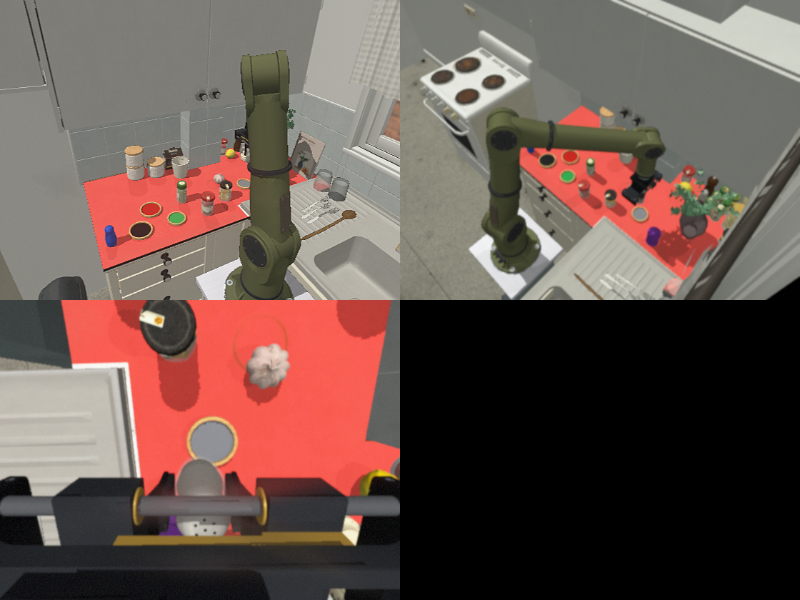

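Wrist view: grey coaster at about (297,197), shaker upright between the fingers, honey lid at about (236,35), garlic at about (375,92).

Run:
```python
from h import *
s=dict(np.load('w3.npz'));im=cv2.imread('pics/w3.png');hsv=cv2.cvtColor(im,40)
w=((hsv[...,1]<60)).astype('uint8');w[:,:230]=0;w[:,345:]=0;w[:150]=0;w[225:]=0
m=((hsv[...,0]>10)&(hsv[...,0]<30)&(hsv[...,1]>70)&(np.indices(hsv.shape[:2])[0]<235)&(np.indices(hsv.shape[:2])[0]>150)).astype('uint8')
n,l,st,c=cv2.connectedComponentsWithStats(m)
for i in range(1,n):
    if st[i,4]>150:
        e=cv2.minEnclosingCircle(np.argwhere(l==i)[:,::-1].astype('float32')); print(st[i],e,ray('wrist',e[0],.012,s)[:2].round(4))
for k,uv,z in [('honey lid',(236,35),.086),('garlic',(375,92),.03)]:print(k,ray('wrist',uv,z,s)[:2].round(3))
```

```text
[ 262  163   71   71 1088] ((296.7745056152344, 197.87989807128906), 35.71295928955078) [ 0.5231 -0.3081]
honey lid [ 0.475 -0.162]
garlic [ 0.599 -0.2  ]
```

Grey is at (0.523, -0.309), which agrees with the side view. Shift over it and come part-way down.

Call:
play_rows([
  {"claw": 1, "linear": [0.3, -0.1, 0.3], "rotation": [-0.014, 0, 0]},
  {"claw": 1, "linear": [0.8, -0.1, 0.3], "rotation": [0, 0, 0]},
  {"claw": 1, "linear": [0.8, 0, 0], "rotation": [0, 0, 0]},
  {"claw": 1, "linear": [0.8, 0, 0], "rotation": [0, 0, 0]},
  {"claw": 1, "linear": [0.5, 0, 0], "rotation": [0, 0, 0]},
  {"claw": 1, "linear": [0, 0, 0], "rotation": [0, 0, 0]},
  {"claw": 1, "linear": [0, 0, 0], "rotation": [0, 0, 0]},
])

```text
time: 8.07
position: [0.5276, -0.2965, 0.0998]
tool_rot: [-0.006, 1.566, 0.018]
ft_force: [-0.1, 0.2, -1.3]
grip_width: 0.463
```

```bash
python3 where.py
```

```text
8.07 [ 0.5276 -0.2965  0.0998] need rot deg [ 0.88  0.26 -0.4 ] frac [ 0.01   0.003 -0.004] F [-0.06  0.17 -1.26] w 0.463 q [-0.11  0.38  0.72  1.74 -0.28  1.13  0.7 ]
```

Call:
play_rows([
  {"claw": 1, "linear": [0.3, -0.3, -0.08], "rotation": [0.01, 0.003, -0.004]},
  {"claw": 1, "linear": [0.4, -0.3, -0.08], "rotation": [0, 0, 0]},
  {"claw": 1, "linear": [0.4, 0, 0], "rotation": [0, 0, 0]},
  {"claw": 1, "linear": [0.4, 0, 0], "rotation": [0, 0, 0]},
  {"claw": 1, "linear": [0.2, 0, 0], "rotation": [0, 0, 0]},
  {"claw": 1, "linear": [0, 0, 0], "rotation": [0, 0, 0]},
  {"claw": 1, "linear": [0, 0, 0], "rotation": [0, 0, 0]},
])

```text
time: 8.65
position: [0.5251, -0.3138, 0.0559]
tool_rot: [0.0, 1.567, -0.002]
ft_force: [1.0, -0.1, -1.3]
grip_width: 0.465
```

```bash
python3 where.py
```

```text
8.65 [ 0.5251 -0.3138  0.0559] need rot deg [-0.09  0.2   0.08] frac [-0.001  0.002  0.001] F [ 0.96 -0.13 -1.3 ] w 0.465 q [-0.07  0.44  0.7   1.76 -0.32  1.06  0.74]
```

Call:
play_rows([
  {"claw": 1, "linear": [0.2, 0.05, 0], "rotation": [0, 0.002, 0]},
  {"claw": 1, "linear": [0.2, 0.03, 0], "rotation": [0, 0, 0]},
  {"claw": 1, "linear": [0.2, 0, 0], "rotation": [0, 0, 0]},
  {"claw": 1, "linear": [0.1, 0, 0], "rotation": [0, 0, 0]},
  {"claw": 1, "linear": [0, 0, 0], "rotation": [0, 0, 0]},
  {"claw": 1, "linear": [0, 0, 0], "rotation": [0, 0, 0]},
])

```text
time: 9.15
position: [0.5263, -0.312, 0.0381]
tool_rot: [-0.001, 1.568, -0.003]
ft_force: [-0.3, -1.0, -1.2]
grip_width: 0.468
```

```bash
python3 where.py
```

```text
9.15 [ 0.5263 -0.312   0.0381] need rot deg [-0.06  0.13  0.13] frac [-0.001  0.001  0.001] F [-0.35 -1.04 -1.23] w 0.468 q [-0.06  0.46  0.69  1.77 -0.34  1.03  0.75]
```

Call:
play_rows([
  {"claw": 1, "linear": [0.08, 0, 0], "rotation": [0, 0, 0]},
  {"claw": 1, "linear": [0, 0, 0], "rotation": [0, 0, 0]},
  {"claw": 1, "linear": [0.06, 0, 0], "rotation": [0, 0, 0]},
  {"claw": 1, "linear": [0, 0, 0], "rotation": [0, 0, 0]},
])

```text
time: 9.48
position: [0.5274, -0.3132, 0.0382]
tool_rot: [-0.001, 1.565, -0.003]
ft_force: [0.2, 0.8, -1.9]
grip_width: 0.467
```

```bash
python3 where.py
```

```text
9.48 [ 0.5274 -0.3132  0.0382] need rot deg [-0.08  0.32  0.15] frac [-0.001  0.004  0.002] F [ 0.23  0.8  -1.92] w 0.467 q [-0.06  0.46  0.69  1.77 -0.34  1.02  0.75]
```

Call:
play_rows([
  {"claw": 1, "linear": [0.15, 0, -0.1], "rotation": [0, 0.003, 0]},
  {"claw": 1, "linear": [0, 0, 0], "rotation": [0, 0, 0]},
])

```text
time: 9.65
position: [0.5284, -0.3143, 0.0387]
tool_rot: [-0.002, 1.563, -0.004]
ft_force: [0.0, -0.0, -0.8]
grip_width: 0.466
```

```bash
python3 where.py
```

```text
9.65 [ 0.5284 -0.3143  0.0387] need rot deg [-0.06  0.45  0.21] frac [-0.001  0.005  0.002] F [ 0.05 -0.04 -0.83] w 0.466 q [-0.06  0.46  0.69  1.77 -0.34  1.02  0.75]
```

Call:
play_rows([
  {"claw": 1, "linear": [0.15, 0.05, -0.1], "rotation": [0, 0.004, 0]},
  {"claw": 1, "linear": [0.15, 0.05, -0.1], "rotation": [0, 0, 0]},
])

```text
time: 9.82
position: [0.5283, -0.3147, 0.0375]
tool_rot: [-0.005, 1.559, -0.007]
ft_force: [-5.8, 3.9, 30.4]
grip_width: 0.467
```

```bash
python3 where.py
```

```text
9.82 [ 0.5283 -0.3147  0.0375] need rot deg [-0.05  0.68  0.45] frac [-0.001  0.008  0.005] F [-5.82  3.86 30.4 ] w 0.467 q [-0.06  0.46  0.69  1.77 -0.34  1.01  0.75]
```

Firm contact with the pad. Back off slightly, then open.

Call:
play_rows([
  {"claw": 1, "linear": [-0.03, 0, 0], "rotation": [0, 0, 0]},
  {"claw": 0.5, "linear": [0, 0, 0], "rotation": [0, 0, 0]},
  {"claw": 0.3, "linear": [0, 0, 0], "rotation": [0, 0, 0]},
  {"claw": 0.1, "linear": [0, 0, 0], "rotation": [0, 0, 0]},
  {"claw": 0, "linear": [0, 0, 0], "rotation": [0, 0, 0]},
  {"claw": 0, "linear": [0, 0, 0], "rotation": [0, 0, 0]},
])

```text
time: 10.32
position: [0.528, -0.314, 0.037]
tool_rot: [-0.006, 1.559, -0.006]
ft_force: [0.2, 0.4, 0.7]
grip_width: 0.722
```

```bash
python3 where.py
```

```text
10.32 [ 0.528 -0.314  0.037] need rot deg [-0.03  0.65  0.44] frac [-0.     0.007  0.005] F [0.17 0.36 0.74] w 0.722 q [-0.06  0.46  0.69  1.77 -0.34  1.01  0.75]
```

Call:
play_rows([
  {"claw": 0, "linear": [0, 0, 0], "rotation": [0, 0, 0]},
  {"claw": 0, "linear": [0, 0, 0], "rotation": [0, 0, 0]},
  {"claw": 0, "linear": [-0.4, 0, 0], "rotation": [0, 0.007, 0.005]},
  {"claw": 0, "linear": [-0.8, 0, 0], "rotation": [0, 0, 0]},
  {"claw": 0, "linear": [-0.9, 0, 0], "rotation": [0, 0, 0]},
  {"claw": 0, "linear": [-0.9, 0, 0], "rotation": [0, 0, 0]},
  {"claw": 0, "linear": [-0.9, 0, 0], "rotation": [0, 0, 0]},
  {"claw": 0, "linear": [-0.9, 0, 0], "rotation": [0, 0, 0]},
  {"claw": 0, "linear": [-0.5, 0, 0], "rotation": [0, 0, 0]},
  {"claw": 0, "linear": [0, 0, 0], "rotation": [0, 0, 0]},
])

```text
time: 11.15
position: [0.5252, -0.3125, 0.1702]
tool_rot: [0.004, 1.581, 0.002]
ft_force: [0.2, -0.7, 0.5]
grip_width: 0.995
```

```bash
python3 where.py
```

```text
11.15 [ 0.5252 -0.3125  0.1702] need rot deg [-0.06 -0.58 -0.2 ] frac [-0.001 -0.006 -0.002] F [ 0.22 -0.7   0.49] w 0.995 q [-0.11  0.33  0.75  1.64 -0.23  1.27  0.68]
```

Call:
play_rows([
  {"claw": 0, "linear": [0, 0.6, -0.2], "rotation": [0, -0.006, -0.002]},
  {"claw": 0, "linear": [0, 0.9, -0.4], "rotation": [0, 0, 0]},
  {"claw": 0, "linear": [0, 0.9, -0.4], "rotation": [0, 0, 0]},
  {"claw": 0, "linear": [0, 0.9, -0.4], "rotation": [0, 0, 0]},
  {"claw": 0, "linear": [0, 0.9, -0.4], "rotation": [0, 0, 0]},
  {"claw": 0, "linear": [0.1, 0.9, -0.2], "rotation": [0, 0, 0]},
  {"claw": 0, "linear": [0.1, 0.4, 0], "rotation": [0, 0, 0]},
  {"claw": 0, "linear": [0, 0, 0], "rotation": [0, 0, 0]},
  {"claw": 0, "linear": [0, 0, 0], "rotation": [0, 0, 0]},
])

```text
time: 11.9
position: [0.4682, -0.1687, 0.1548]
tool_rot: [0.0, 1.582, -0.002]
ft_force: [-0.1, -0.6, 0.2]
grip_width: 1.001
```

```bash
python3 where.py
python3 - <<'E'
from h import *
s=get_state();cv2.imwrite('pics/w4.png',get_image('wrist'));np.savez('w4.npz',**{k:s[k] for k in('position','tool_rot')})
E
```

```text
11.9 [ 0.4682 -0.1687  0.1548] need rot deg [-0.07 -0.65  0.05] frac [-0.001 -0.007  0.001] F [-0.07 -0.61  0.24] w 1.001 q [-0.38  0.05  0.69  1.92 -0.03  1.19  0.32]
```

View pics/w4.png

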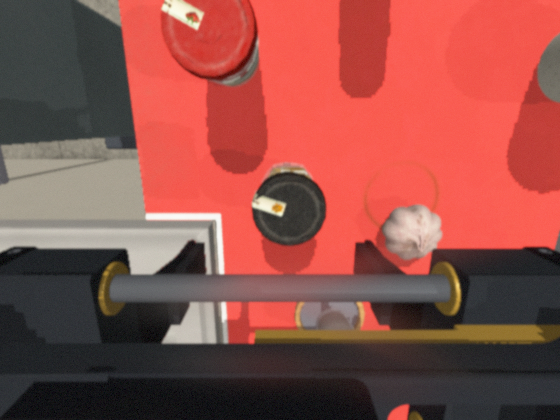

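Honey lid centre is at (290,208), jam lid at (208,31), garlic at (411,232); the shaker stands in the grey coaster.

Run:
```python
from h import *
s=dict(np.load('w4.npz'))
for k,uv,z in [('honey',(290,208),.086),('jam',(208,31),.099),('garlic',(411,232),.03)]: print(k,ray('wrist',uv,z,s)[:2].round(4))
```

```text
honey [ 0.4741 -0.1572]
jam [ 0.4202 -0.036 ]
garlic [ 0.5968 -0.1975]
```

Call:
play_rows([
  {"claw": 0, "linear": [0.3, 0.2, 0.15], "rotation": [0, -0.007, 0]},
  {"claw": 0, "linear": [0.7, 0, 0], "rotation": [0, 0, 0]},
  {"claw": 0, "linear": [0.7, 0, 0], "rotation": [0, 0, 0]},
  {"claw": 0, "linear": [0.7, 0, 0], "rotation": [0, 0, 0]},
  {"claw": 0, "linear": [0.4, 0, 0], "rotation": [0, 0, 0]},
  {"claw": 0, "linear": [0, 0, 0], "rotation": [0, 0, 0]},
  {"claw": 0, "linear": [0, 0, 0], "rotation": [0, 0, 0]},
])

```text
time: 12.53
position: [0.4731, -0.1735, 0.0819]
tool_rot: [0.004, 1.57, -0.016]
ft_force: [-0.8, -0.2, 0.1]
grip_width: 1.002
```

```bash
python3 where.py
```

```text
12.53 [ 0.4731 -0.1735  0.0819] need rot deg [-0.73  0.05  0.43] frac [-0.008  0.001  0.005] F [-0.8  -0.16  0.08] w 1.002 q [-0.35  0.15  0.69  2.   -0.1   1.03  0.38]
```

Call:
play_rows([
  {"claw": 0, "linear": [0.1, 0.35, 0], "rotation": [-0.008, 0.001, 0.005]},
  {"claw": 0, "linear": [0.4, 0.25, 0], "rotation": [0, 0, 0]},
  {"claw": 0, "linear": [0.4, 0.05, 0], "rotation": [0, 0, 0]},
  {"claw": 0, "linear": [0.4, 0.05, 0], "rotation": [0, 0, 0]},
  {"claw": 0, "linear": [0.4, 0.05, 0], "rotation": [0, 0, 0]},
  {"claw": 0, "linear": [0.3, 0, 0], "rotation": [0, 0, 0]},
  {"claw": 0, "linear": [0, 0, 0], "rotation": [0, 0, 0]},
])

```text
time: 13.12
position: [0.4757, -0.1532, 0.0294]
tool_rot: [-0.0, 1.567, 0.002]
ft_force: [-1.2, 0.5, 0.3]
grip_width: 1.0
```

```bash
python3 where.py
```

```text
13.12 [ 0.4757 -0.1532  0.0294] need rot deg [ 0.08  0.23 -0.06] frac [ 0.001  0.003 -0.001] F [-1.24  0.54  0.33] w 1.0 q [-0.35  0.22  0.67  2.05 -0.17  0.92  0.41]
```

Call:
play_rows([
  {"claw": 0, "linear": [0, -0.2, 0], "rotation": [0, 0.003, 0]},
  {"claw": 0, "linear": [0, 0, 0], "rotation": [0, 0, 0]},
  {"claw": 0.2, "linear": [0, 0, 0], "rotation": [0, 0, 0]},
  {"claw": 0.4, "linear": [0, 0, 0], "rotation": [0, 0, 0]},
  {"claw": 0.8, "linear": [0, 0, 0], "rotation": [0, 0, 0]},
  {"claw": 1, "linear": [0, 0, 0], "rotation": [0, 0, 0]},
  {"claw": 1, "linear": [0, 0, 0], "rotation": [0, 0, 0]},
  {"claw": 1, "linear": [0, 0, 0], "rotation": [0, 0, 0]},
  {"claw": 1, "linear": [0, 0, 0], "rotation": [0, 0, 0]},
], newtons=30)

```text
time: 13.87
position: [0.4757, -0.1599, 0.0298]
tool_rot: [0.0, 1.572, 0.0]
ft_force: [0.4, 0.1, -0.4]
grip_width: 0.693
```

```bash
python3 where.py
```

```text
13.87 [ 0.4757 -0.1599  0.0298] need rot deg [-0.   -0.06 -0.02] frac [-0.    -0.001 -0.   ] F [ 0.44  0.1  -0.39] w 0.693 q [-0.34  0.23  0.67  2.04 -0.18  0.93  0.43]
```

Honey is gripped (60 mm). Release height is TCP z ≈ 0.036. Lift and head for black (0.437, 0.273).

Call:
play_rows([
  {"claw": 1, "linear": [-0.4, 0, 0], "rotation": [0, 0, 0]},
  {"claw": 1, "linear": [-0.8, 0, 0], "rotation": [0, 0, 0]},
  {"claw": 1, "linear": [-0.8, 0, 0], "rotation": [0, 0, 0]},
  {"claw": 1, "linear": [-0.8, 0, 0], "rotation": [0, 0, 0]},
  {"claw": 1, "linear": [-0.8, 0, 0], "rotation": [0, 0, 0]},
  {"claw": 1, "linear": [-0.8, 0, 0], "rotation": [0, 0, 0]},
  {"claw": 1, "linear": [-0.8, 0.3, 0], "rotation": [0, 0, 0]},
  {"claw": 1, "linear": [-0.4, 0.6, 0], "rotation": [0, 0, 0]},
  {"claw": 1, "linear": [0, 0.8, 0], "rotation": [0, 0, 0]},
  {"claw": 1, "linear": [0, 0.8, 0], "rotation": [0, 0, 0]},
])

```text
time: 14.7
position: [0.4719, -0.1013, 0.1793]
tool_rot: [0.009, 1.576, -0.011]
ft_force: [-0.1, 0.1, -3.3]
grip_width: 0.693
```

Call:
play_rows([
  {"claw": 1, "linear": [0, 0.9, 0], "rotation": [0, 0, 0]},
  {"claw": 1, "linear": [0, 0.9, 0], "rotation": [0, 0, 0]},
  {"claw": 1, "linear": [0, 0.9, -0.1], "rotation": [0, 0, 0]},
  {"claw": 1, "linear": [0, 0.9, -0.1], "rotation": [0, 0, 0]},
  {"claw": 1, "linear": [0, 0.9, -0.1], "rotation": [0, 0, 0]},
  {"claw": 1, "linear": [0, 0.9, -0.1], "rotation": [0, 0, 0]},
  {"claw": 1, "linear": [0, 0.9, -0.1], "rotation": [0, 0, 0]},
  {"claw": 1, "linear": [0, 0.9, -0.1], "rotation": [0, 0, 0]},
  {"claw": 1, "linear": [0, 0.9, -0.1], "rotation": [0, 0, 0]},
  {"claw": 1, "linear": [0, 0.9, -0.1], "rotation": [0, 0, 0]},
])

```text
time: 15.53
position: [0.4519, 0.1308, 0.1849]
tool_rot: [0.016, 1.572, -0.017]
ft_force: [0.4, 0.1, -3.0]
grip_width: 0.698
```

```bash
python3 where.py
```

```text
15.53 [0.4519 0.1308 0.1849] need rot deg [-1.21 -0.07  0.06] frac [-0.013 -0.001  0.001] F [ 0.42  0.11 -3.04] w 0.698 q [-0.7  -0.05  0.35  1.94  0.02  1.25 -0.37]
```

Call:
play_rows([
  {"claw": 1, "linear": [0, 0.9, 0], "rotation": [-0.013, 0, 0]},
  {"claw": 1, "linear": [0, 0.9, -0.1], "rotation": [0, 0, 0]},
  {"claw": 1, "linear": [0, 0.9, -0.1], "rotation": [0, 0, 0]},
  {"claw": 1, "linear": [0, 0.9, -0.1], "rotation": [0, 0, 0]},
  {"claw": 1, "linear": [0, 0.9, 0], "rotation": [0, 0, 0]},
  {"claw": 1, "linear": [0, 0.5, 0], "rotation": [0, 0, 0]},
  {"claw": 1, "linear": [0, 0, 0], "rotation": [0, 0, 0]},
  {"claw": 1, "linear": [0, 0, 0], "rotation": [0, 0, 0]},
])

```text
time: 16.2
position: [0.4416, 0.2681, 0.1863]
tool_rot: [-0.011, 1.572, 0.009]
ft_force: [0.1, -0.7, -3.3]
grip_width: 0.692
```

```bash
python3 where.py
```

```text
16.2 [0.4416 0.2681 0.1863] need rot deg [ 0.74 -0.06  0.07] frac [ 0.008 -0.001  0.001] F [ 0.11 -0.75 -3.3 ] w 0.692 q [-0.82  0.06  0.23  1.84 -0.01  1.25 -0.57]
```

Call:
play_rows([
  {"claw": 1, "linear": [0.4, 0, -0.15], "rotation": [0.008, 0, 0]},
  {"claw": 1, "linear": [0.8, 0, 0], "rotation": [0, 0, 0]},
  {"claw": 1, "linear": [0.8, 0, 0], "rotation": [0, 0, 0]},
  {"claw": 1, "linear": [0.8, 0, 0], "rotation": [0, 0, 0]},
  {"claw": 1, "linear": [0.7, 0, 0], "rotation": [0, 0, 0]},
  {"claw": 1, "linear": [0.4, 0, 0], "rotation": [0, 0, 0]},
  {"claw": 1, "linear": [0, 0, 0], "rotation": [0, 0, 0]},
  {"claw": 1, "linear": [0, 0, 0], "rotation": [0, 0, 0]},
])

```text
time: 16.87
position: [0.4389, 0.2551, 0.0829]
tool_rot: [0.01, 1.572, -0.019]
ft_force: [0.2, 0.4, -1.7]
grip_width: 0.689
```

```bash
python3 where.py
```

```text
16.87 [0.4389 0.2551 0.0829] need rot deg [-1.06 -0.06  0.36] frac [-0.012 -0.001  0.004] F [ 0.21  0.35 -1.65] w 0.689 q [-0.81  0.14  0.24  1.97 -0.03  1.04 -0.57]
```

Call:
play_rows([
  {"claw": 1, "linear": [0.1, 0.3, -0.05], "rotation": [-0.006, 0, 0.002]},
  {"claw": 1, "linear": [0.3, 0.2, 0], "rotation": [0, 0, 0]},
  {"claw": 1, "linear": [0.3, 0.05, 0], "rotation": [0, 0, 0]},
  {"claw": 1, "linear": [0.2, 0, 0], "rotation": [0, 0, 0]},
  {"claw": 1, "linear": [0, 0, 0], "rotation": [0, 0, 0]},
  {"claw": 1, "linear": [0, 0, 0], "rotation": [0, 0, 0]},
])

```text
time: 17.37
position: [0.44, 0.2715, 0.0615]
tool_rot: [0.008, 1.567, -0.006]
ft_force: [0.4, -0.1, -1.7]
grip_width: 0.695
```

```bash
python3 where.py
```

```text
17.37 [0.44   0.2715 0.0615] need rot deg [-0.51  0.22 -0.08] frac [-0.006  0.002 -0.001] F [ 0.35 -0.1  -1.65] w 0.695 q [-0.81  0.18  0.23  1.97 -0.05  0.99 -0.57]
```

Call:
play_rows([
  {"claw": 1, "linear": [0.25, 0.03, -0.1], "rotation": [-0.004, 0.002, 0]},
  {"claw": 1, "linear": [0.25, 0.03, -0.05], "rotation": [0, 0, 0]},
  {"claw": 1, "linear": [0.25, 0.02, 0], "rotation": [0, 0, 0]},
  {"claw": 1, "linear": [0.15, 0, 0], "rotation": [0, 0, 0]},
  {"claw": 1, "linear": [0, 0, 0], "rotation": [0, 0, 0]},
])

```text
time: 17.78
position: [0.4361, 0.274, 0.0371]
tool_rot: [0.003, 1.57, -0.0]
ft_force: [0.1, -0.1, -2.2]
grip_width: 0.692
```

```bash
python3 where.py
```

```text
17.78 [0.4361 0.274  0.0371] need rot deg [-0.1   0.06 -0.1 ] frac [-0.001  0.001 -0.001] F [ 0.11 -0.1  -2.21] w 0.692 q [-0.82  0.21  0.22  1.99 -0.06  0.94 -0.56]
```

Nearly down; one more small step to contact.

Call:
play_rows([
  {"claw": 1, "linear": [0.12, 0, 0], "rotation": [0, 0, 0]},
  {"claw": 1, "linear": [0.08, 0, 0], "rotation": [0, 0, 0]},
])

```text
time: 17.95
position: [0.4365, 0.2743, 0.0355]
tool_rot: [0.003, 1.571, 0.0]
ft_force: [-8.8, -4.8, 21.8]
grip_width: 0.698
```

```bash
python3 where.py
```

```text
17.95 [0.4365 0.2743 0.0355] need rot deg [-0.11 -0.02 -0.12] frac [-0.001 -0.    -0.001] F [-8.76 -4.81 21.76] w 0.698 q [-0.81  0.22  0.22  1.99 -0.06  0.94 -0.56]
```

Contact. Release, wait, and lift.

Call:
play_rows([
  {"claw": 1, "linear": [-0.03, 0, 0], "rotation": [0, 0, 0]},
  {"claw": 0.25, "linear": [0, 0, 0], "rotation": [0, 0, 0]},
  {"claw": 0.1, "linear": [0, 0, 0], "rotation": [0, 0, 0]},
  {"claw": 0, "linear": [0, 0, 0], "rotation": [0, 0, 0]},
  {"claw": 0, "linear": [0, 0, 0], "rotation": [0, 0, 0]},
  {"claw": 0, "linear": [0, 0, 0], "rotation": [0, 0, 0]},
  {"claw": 0, "linear": [0, 0, 0], "rotation": [0, 0, 0]},
])

```text
time: 18.53
position: [0.4391, 0.2757, 0.0387]
tool_rot: [0.006, 1.566, 0.002]
ft_force: [-1.2, 0.2, -0.2]
grip_width: 0.977
```

```bash
python3 where.py
```

```text
18.53 [0.4391 0.2757 0.0387] need rot deg [-0.15  0.26 -0.32] frac [-0.002  0.003 -0.004] F [-1.23  0.17 -0.15] w 0.977 q [-0.81  0.21  0.22  1.99 -0.06  0.94 -0.56]
```

Call:
play_rows([
  {"claw": 0, "linear": [-0.4, 0, 0], "rotation": [0, 0, 0]},
  {"claw": 0, "linear": [-0.8, 0, 0], "rotation": [0, 0, 0]},
  {"claw": 0, "linear": [-0.8, 0, 0], "rotation": [0, 0, 0]},
  {"claw": 0, "linear": [-0.8, 0, 0], "rotation": [0, 0, 0]},
  {"claw": 0, "linear": [-0.8, 0, 0], "rotation": [0, 0, 0]},
  {"claw": 0, "linear": [-0.8, -0.4, 0], "rotation": [0, 0, 0]},
  {"claw": 0, "linear": [-0.2, -0.8, 0], "rotation": [0, 0, 0]},
  {"claw": 0, "linear": [0, -0.9, 0], "rotation": [0, 0, 0]},
  {"claw": 0, "linear": [0, -0.9, 0], "rotation": [0, 0, 0]},
  {"claw": 0, "linear": [0, -0.9, 0], "rotation": [0, 0, 0]},
])

```text
time: 19.37
position: [0.4381, 0.1799, 0.1651]
tool_rot: [0.001, 1.563, 0.012]
ft_force: [0.4, 0.3, 0.4]
grip_width: 1.001
```

```bash
python3 where.py
```

```text
19.37 [0.4381 0.1799 0.1651] need rot deg [ 0.41  0.46 -0.49] frac [ 0.005  0.005 -0.005] F [0.4  0.28 0.37] w 1.001 q [-0.75 -0.03  0.3   1.97  0.01  1.19 -0.44]
```

Call:
play_rows([
  {"claw": 0, "linear": [-0.1, -0.9, -0.1], "rotation": [0.002, 0.003, -0.003]},
  {"claw": 0, "linear": [0, -0.9, -0.1], "rotation": [0, 0, 0]},
  {"claw": 0, "linear": [0, -0.9, -0.1], "rotation": [0, 0, 0]},
  {"claw": 0, "linear": [0, -0.9, -0.1], "rotation": [0, 0, 0]},
  {"claw": 0, "linear": [0, -0.9, -0.1], "rotation": [0, 0, 0]},
  {"claw": 0, "linear": [0, -0.9, 0], "rotation": [0, 0, 0]},
  {"claw": 0, "linear": [0, -0.9, 0], "rotation": [0, 0, 0]},
  {"claw": 0, "linear": [0, -0.8, 0], "rotation": [0, 0, 0]},
  {"claw": 0, "linear": [0, -0.4, 0], "rotation": [0, 0, 0]},
  {"claw": 0, "linear": [0, 0, 0], "rotation": [0, 0, 0]},
])

```text
time: 20.2
position: [0.4257, -0.0218, 0.1745]
tool_rot: [0.011, 1.559, 0.004]
ft_force: [-0.4, -0.3, 0.2]
grip_width: 0.997
```

```bash
python3 where.py
python3 - <<'E'
from h import *
s=get_state();cv2.imwrite('pics/w5.png',get_image('wrist'));np.savez('w5.npz',**{k:s[k] for k in('position','tool_rot')})
E
```

```text
20.2 [ 0.4257 -0.0218  0.1745] need rot deg [-0.25  0.7  -0.57] frac [-0.003  0.008 -0.006] F [-0.41 -0.26  0.23] w 0.997 q [-0.57 -0.18  0.51  2.06  0.09  1.23 -0.09]
```

View pics/w5.png

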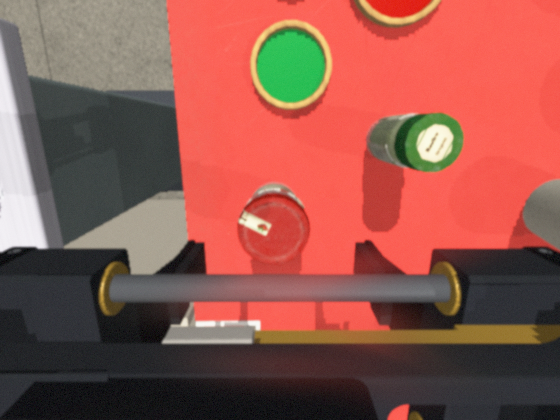

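Jam lid centre is at (273,227), green coaster at (291,65), spice cap at (435,143).

```bash
python3 - <<'E'
from h import *
s=dict(np.load('w5.npz'))
for k,uv,z in [('jam',(273,227),.099),('green',(291,65),.012),('spice',(435,143),.106)]: print(k,ray('wrist',uv,z,s)[:2].round(4))
E
python3 where.py
```

```text
jam [ 0.4195 -0.0276]
green [0.4379 0.1113]
spice [0.5419 0.0402]
20.25 [ 0.4258 -0.0207  0.1745] need rot deg [-0.19  0.71 -0.58] frac [-0.002  0.008 -0.006] F [ 0.16 -0.09  0.16] w 0.997 q [-0.57 -0.18  0.51  2.06  0.08  1.23 -0.09]
```

Call:
play_rows([
  {"claw": 0, "linear": [0.3, -0.25, -0.15], "rotation": [0, 0.005, -0.004]},
  {"claw": 0, "linear": [0.7, -0.15, -0.1], "rotation": [0, 0, 0]},
  {"claw": 0, "linear": [0.5, 0, 0], "rotation": [0, 0, 0]},
  {"claw": 0, "linear": [0, 0, 0], "rotation": [0, 0, 0]},
  {"claw": 0, "linear": [0, 0, 0], "rotation": [0, 0, 0]},
])

```text
time: 20.67
position: [0.4194, -0.0259, 0.1351]
tool_rot: [-0.001, 1.567, 0.007]
ft_force: [-0.4, -0.3, 0.0]
grip_width: 1.0
```

```bash
python3 where.py
```

```text
20.67 [ 0.4194 -0.0259  0.1351] need rot deg [ 0.28  0.2  -0.21] frac [ 0.003  0.002 -0.002] F [-0.36 -0.28  0.02] w 1.0 q [-0.56 -0.15  0.53  2.12  0.08  1.15 -0.07]
```

Call:
play_rows([
  {"claw": 0, "linear": [0.3, -0.25, 0], "rotation": [0.001, 0.001, -0.001]},
  {"claw": 0, "linear": [0.6, -0.1, 0], "rotation": [0, 0, 0]},
  {"claw": 0, "linear": [0.6, 0, 0], "rotation": [0, 0, 0]},
  {"claw": 0, "linear": [0.6, 0, 0], "rotation": [0, 0, 0]},
  {"claw": 0, "linear": [0.4, 0, 0], "rotation": [0, 0, 0]},
  {"claw": 0, "linear": [0, 0, 0], "rotation": [0, 0, 0]},
  {"claw": 0, "linear": [0, 0, 0], "rotation": [0, 0, 0]},
])

```text
time: 21.25
position: [0.4222, -0.0337, 0.0714]
tool_rot: [-0.007, 1.565, 0.008]
ft_force: [-0.6, 0.4, -0.3]
grip_width: 1.003
```

```bash
python3 where.py
```

```text
21.25 [ 0.4222 -0.0337  0.0714] need rot deg [ 0.57  0.32 -0.04] frac [ 0.006  0.004 -0.   ] F [-0.63  0.36 -0.27] w 1.003 q [-0.56 -0.05  0.57  2.18  0.03  1.    0.  ]
```

Good; go down 28 mm more and close.

Call:
play_rows([
  {"claw": 0, "linear": [0.3, 0, -0.1], "rotation": [0.004, 0.002, 0]},
  {"claw": 0, "linear": [0.4, 0, 0], "rotation": [0, 0, 0]},
  {"claw": 0, "linear": [0.3, 0, 0], "rotation": [0, 0, 0]},
  {"claw": 0, "linear": [0, 0, 0], "rotation": [0, 0, 0]},
  {"claw": 0, "linear": [0, 0, 0], "rotation": [0, 0, 0]},
])

```text
time: 21.67
position: [0.4214, -0.0335, 0.0458]
tool_rot: [-0.002, 1.565, 0.004]
ft_force: [0.7, 0.0, 0.3]
grip_width: 0.998
```

```bash
python3 where.py
```

```text
21.67 [ 0.4214 -0.0335  0.0458] need rot deg [ 0.22  0.33 -0.07] frac [ 0.002  0.004 -0.001] F [0.65 0.   0.35] w 0.998 q [-0.55 -0.01  0.58  2.21  0.    0.93  0.02]
```

Call:
play_rows([
  {"claw": 0, "linear": [0.15, 0, -0.05], "rotation": [0, 0.002, 0]},
  {"claw": 0.2, "linear": [0, 0, 0], "rotation": [0, 0, 0]},
  {"claw": 0.4, "linear": [0, 0, 0], "rotation": [0, 0, 0]},
  {"claw": 0.8, "linear": [0, 0, 0], "rotation": [0, 0, 0]},
  {"claw": 1, "linear": [0, 0, 0], "rotation": [0, 0, 0]},
  {"claw": 1, "linear": [0, 0, 0], "rotation": [0, 0, 0]},
  {"claw": 1, "linear": [0, 0, 0], "rotation": [0, 0, 0]},
  {"claw": 1, "linear": [0, 0, 0], "rotation": [0, 0, 0]},
], newtons=32)

```text
time: 22.33
position: [0.421, -0.0334, 0.0424]
tool_rot: [-0.002, 1.567, 0.004]
ft_force: [-0.3, 0.1, -1.0]
grip_width: 0.689
```

```bash
python3 where.py
```

```text
22.33 [ 0.421  -0.0334  0.0424] need rot deg [ 0.23  0.24 -0.09] frac [ 0.003  0.003 -0.001] F [-0.26  0.11 -0.99] w 0.689 q [-0.55 -0.    0.58  2.21 -0.    0.93  0.03]
```

Call:
play_rows([
  {"claw": 1, "linear": [-0.4, 0, 0], "rotation": [0, 0, 0]},
  {"claw": 1, "linear": [-0.8, 0, 0], "rotation": [0, 0, 0]},
  {"claw": 1, "linear": [-0.8, 0, 0], "rotation": [0, 0, 0]},
  {"claw": 1, "linear": [-0.8, 0, 0], "rotation": [0, 0, 0]},
  {"claw": 1, "linear": [-0.8, 0, 0], "rotation": [0, 0, 0]},
  {"claw": 1, "linear": [-0.8, 0, 0], "rotation": [0, 0, 0]},
  {"claw": 1, "linear": [-0.8, 0.3, 0.1], "rotation": [0, 0, 0]},
  {"claw": 1, "linear": [-0.4, 0.6, 0.3], "rotation": [0, 0, 0]},
  {"claw": 1, "linear": [0, 0.8, 0.4], "rotation": [0, 0, 0]},
  {"claw": 1, "linear": [0, 0.8, 0.4], "rotation": [0, 0, 0]},
])

```text
time: 23.17
position: [0.4447, 0.0244, 0.1917]
tool_rot: [0.007, 1.575, -0.006]
ft_force: [-0.2, 0.1, -3.1]
grip_width: 0.692
```

```bash
python3 where.py
```

```text
23.17 [0.4447 0.0244 0.1917] need rot deg [-0.46 -0.23 -0.03] frac [-0.005 -0.003 -0.   ] F [-0.21  0.07 -3.1 ] w 0.692 q [-0.61 -0.12  0.47  1.98  0.06  1.27 -0.17]
```

Call:
play_rows([
  {"claw": 1, "linear": [0, 0.9, 0.5], "rotation": [-0.002, -0.001, 0]},
  {"claw": 1, "linear": [0, 0.9, 0.5], "rotation": [0, 0, 0]},
  {"claw": 1, "linear": [0, 0.9, 0.5], "rotation": [0, 0, 0]},
  {"claw": 1, "linear": [0, 0.9, 0.5], "rotation": [0, 0, 0]},
  {"claw": 1, "linear": [0, 0.9, 0.5], "rotation": [0, 0, 0]},
  {"claw": 1, "linear": [0, 0.9, 0.5], "rotation": [0, 0, 0]},
  {"claw": 1, "linear": [0, 0.6, 0.4], "rotation": [0, 0, 0]},
  {"claw": 1, "linear": [0, 0.2, 0.2], "rotation": [0, 0, 0]},
  {"claw": 1, "linear": [0, 0, 0], "rotation": [0, 0, 0]},
  {"claw": 1, "linear": [0, 0, 0], "rotation": [0, 0, 0]},
])

```text
time: 24.0
position: [0.5361, 0.1894, 0.1947]
tool_rot: [0.0, 1.577, -0.002]
ft_force: [-1.1, -0.7, -2.8]
grip_width: 0.69
```

```bash
python3 where.py
```

```text
24.0 [0.5361 0.1894 0.1947] need rot deg [-0.06 -0.34  0.06] frac [-0.001 -0.004  0.001] F [-1.06 -0.72 -2.8 ] w 0.69 q [-0.72  0.17  0.38  1.71 -0.07  1.28 -0.33]
```

Call:
play_rows([
  {"claw": 1, "linear": [0.4, 0.2, 0.1], "rotation": [0, -0.002, 0]},
  {"claw": 1, "linear": [0.8, 0.1, 0], "rotation": [0, 0, 0]},
  {"claw": 1, "linear": [0.8, 0, 0], "rotation": [0, 0, 0]},
  {"claw": 1, "linear": [0.8, 0, 0], "rotation": [0, 0, 0]},
  {"claw": 1, "linear": [0.7, 0, 0], "rotation": [0, 0, 0]},
  {"claw": 1, "linear": [0.3, 0, 0], "rotation": [0, 0, 0]},
  {"claw": 1, "linear": [0, 0, 0], "rotation": [0, 0, 0]},
  {"claw": 1, "linear": [0, 0, 0], "rotation": [0, 0, 0]},
])

```text
time: 24.67
position: [0.5359, 0.1879, 0.0954]
tool_rot: [0.008, 1.574, -0.012]
ft_force: [-0.7, 0.8, -2.1]
grip_width: 0.689
```

```bash
python3 where.py
```

```text
24.67 [0.5359 0.1879 0.0954] need rot deg [-0.73 -0.17  0.12] frac [-0.008 -0.002  0.001] F [-0.7   0.81 -2.14] w 0.689 q [-0.71  0.25  0.37  1.82 -0.1   1.09 -0.31]
```

Call:
play_rows([
  {"claw": 1, "linear": [0.2, 0.2, 0.15], "rotation": [-0.005, -0.001, 0]},
  {"claw": 1, "linear": [0.4, 0.05, 0], "rotation": [0, 0, 0]},
  {"claw": 1, "linear": [0.4, 0.03, 0], "rotation": [0, 0, 0]},
  {"claw": 1, "linear": [0.3, 0, 0], "rotation": [0, 0, 0]},
  {"claw": 1, "linear": [0, 0, 0], "rotation": [0, 0, 0]},
  {"claw": 1, "linear": [0, 0, 0], "rotation": [0, 0, 0]},
])

```text
time: 25.17
position: [0.5426, 0.1963, 0.063]
tool_rot: [0.004, 1.566, -0.003]
ft_force: [-0.1, -0.5, -3.0]
grip_width: 0.687
```

```bash
python3 where.py
```

```text
25.17 [0.5426 0.1963 0.063 ] need rot deg [-0.26  0.25 -0.05] frac [-0.003  0.003 -0.001] F [-0.05 -0.54 -3.01] w 0.687 q [-0.7   0.3   0.36  1.83 -0.12  1.02 -0.3 ]
```

Down 14 mm more to TCP z ≈ 0.049.

Call:
play_rows([
  {"claw": 1, "linear": [0.2, -0.03, -0.1], "rotation": [0, 0.002, 0]},
  {"claw": 1, "linear": [0.2, -0.03, 0], "rotation": [0, 0, 0]},
  {"claw": 1, "linear": [0.13, 0, 0], "rotation": [0, 0, 0]},
  {"claw": 1, "linear": [0, 0, 0], "rotation": [0, 0, 0]},
])

```text
time: 25.5
position: [0.5401, 0.1948, 0.0489]
tool_rot: [0.004, 1.569, -0.003]
ft_force: [-0.3, -0.1, -3.1]
grip_width: 0.693
```

```bash
python3 where.py
```

```text
25.5 [0.5401 0.1948 0.0489] need rot deg [-0.25  0.08 -0.07] frac [-0.003  0.001 -0.001] F [-0.26 -0.14 -3.14] w 0.693 q [-0.7   0.32  0.36  1.85 -0.13  1.   -0.29]
```

Call:
play_rows([
  {"claw": 1, "linear": [0.1, 0, 0], "rotation": [0, 0, 0]},
  {"claw": 1, "linear": [0.07, 0, 0], "rotation": [0, 0, 0]},
])

```text
time: 25.67
position: [0.541, 0.195, 0.0481]
tool_rot: [0.006, 1.569, -0.002]
ft_force: [-7.0, -1.8, 11.0]
grip_width: 0.687
```

```bash
python3 where.py
```

```text
25.67 [0.541  0.195  0.0481] need rot deg [-0.28  0.11 -0.15] frac [-0.003  0.001 -0.002] F [-7.05 -1.84 11.02] w 0.687 q [-0.7   0.32  0.36  1.85 -0.13  1.   -0.29]
```

Jam is in contact with its pad; release.

Call:
play_rows([
  {"claw": 0.25, "linear": [0, 0, 0], "rotation": [0, 0, 0]},
  {"claw": 0.1, "linear": [0, 0, 0], "rotation": [0, 0, 0]},
  {"claw": 0, "linear": [0, 0, 0], "rotation": [0, 0, 0]},
  {"claw": 0, "linear": [0, 0, 0], "rotation": [0, 0, 0]},
  {"claw": 0, "linear": [0, 0, 0], "rotation": [0, 0, 0]},
  {"claw": 0, "linear": [0, 0, 0], "rotation": [0, 0, 0]},
])

```text
time: 26.17
position: [0.5439, 0.196, 0.0512]
tool_rot: [0.009, 1.563, 0.001]
ft_force: [-0.4, 0.5, 0.3]
grip_width: 0.979
```

```bash
python3 where.py
```

```text
26.17 [0.5439 0.196  0.0512] need rot deg [-0.3   0.47 -0.34] frac [-0.003  0.005 -0.004] F [-0.36  0.54  0.26] w 0.979 q [-0.7   0.32  0.36  1.84 -0.13  1.   -0.29]
```

Call:
play_rows([
  {"claw": 0, "linear": [-0.4, 0, 0], "rotation": [-0.001, 0.002, -0.002]},
  {"claw": 0, "linear": [-0.8, 0, 0], "rotation": [0, 0, 0]},
  {"claw": 0, "linear": [-0.8, 0, 0], "rotation": [0, 0, 0]},
  {"claw": 0, "linear": [-0.8, 0, 0], "rotation": [0, 0, 0]},
  {"claw": 0, "linear": [-0.8, 0, 0], "rotation": [0, 0, 0]},
  {"claw": 0, "linear": [-0.6, -0.4, 0], "rotation": [0, 0, 0]},
  {"claw": 0, "linear": [0, -0.8, 0], "rotation": [0, 0, 0]},
  {"claw": 0, "linear": [0, -0.9, 0], "rotation": [0, 0, 0]},
  {"claw": 0, "linear": [0, -0.9, 0], "rotation": [0, 0, 0]},
  {"claw": 0, "linear": [0, -0.9, 0], "rotation": [0, 0, 0]},
])

```text
time: 27.0
position: [0.5437, 0.1027, 0.1675]
tool_rot: [-0.003, 1.563, 0.011]
ft_force: [-0.4, 0.3, -0.1]
grip_width: 1.003
```

Call:
play_rows([
  {"claw": 0, "linear": [0, -0.9, 0], "rotation": [0, 0, 0]},
  {"claw": 0, "linear": [0, -0.6, 0], "rotation": [0, 0, 0]},
  {"claw": 0, "linear": [0, -0.2, 0], "rotation": [0, 0, 0]},
  {"claw": 0, "linear": [0, 0, 0], "rotation": [0, 0, 0]},
  {"claw": 0, "linear": [0, 0, 0], "rotation": [0, 0, 0]},
])

```text
time: 27.42
position: [0.545, 0.0523, 0.1717]
tool_rot: [0.003, 1.559, 0.004]
ft_force: [-0.6, 0.0, -0.3]
grip_width: 1.003
```

```bash
python3 where.py
python3 - <<'E'
from h import *
s=get_state();cv2.imwrite('pics/w6.png',get_image('wrist'));np.savez('w6.npz',**{k:s[k] for k in('position','tool_rot')})
E
```

```text
27.42 [0.545  0.0523 0.1717] need rot deg [ 0.03  0.66 -0.25] frac [ 0.     0.007 -0.003] F [-0.64  0.04 -0.32] w 1.003 q [-0.57  0.13  0.47  1.8  -0.07  1.21 -0.09]
```

View pics/w6.png

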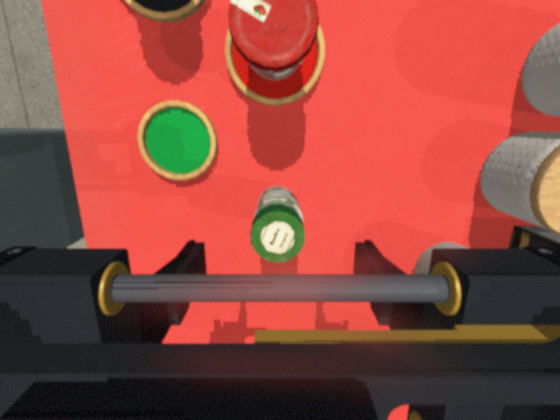

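The jam jar stands inside the red coaster. Spice cap at (278,236), green coaster at (177,141).

Run:
```python
from h import *
s=dict(np.load('w6.npz'))
for k,uv,z in [('spice',(278,236),.106),('green',(177,141),.012),('jam lid',(274,24),.105)]: print(k,ray('wrist',uv,z,s)[:2].round(4))
```

```text
spice [0.543  0.0417]
green [0.439  0.1114]
jam lid [0.5403 0.1924]
```

Call:
play_rows([
  {"claw": 0, "linear": [0.3, -0.3, -0.1], "rotation": [0, 0.004, -0.001]},
  {"claw": 0, "linear": [0.5, -0.2, -0.05], "rotation": [0, 0, 0]},
  {"claw": 0, "linear": [0.2, 0, 0], "rotation": [0, 0, 0]},
  {"claw": 0, "linear": [0, 0, 0], "rotation": [0, 0, 0]},
  {"claw": 0, "linear": [0, 0, 0], "rotation": [0, 0, 0]},
])

```text
time: 27.88
position: [0.5408, 0.0447, 0.1444]
tool_rot: [-0.005, 1.568, 0.01]
ft_force: [0.0, 0.9, 0.3]
grip_width: 1.001
```

```bash
python3 where.py
```

```text
27.88 [0.5408 0.0447 0.1444] need rot deg [ 0.56  0.18 -0.19] frac [ 0.006  0.002 -0.002] F [0.05 0.86 0.32] w 1.001 q [-0.56  0.15  0.47  1.84 -0.08  1.17 -0.05]
```

Call:
play_rows([
  {"claw": 0, "linear": [0.3, -0.2, 0], "rotation": [0.003, 0.001, -0.001]},
  {"claw": 0, "linear": [0.6, 0, 0], "rotation": [0, 0, 0]},
  {"claw": 0, "linear": [0.6, 0, 0], "rotation": [0, 0, 0]},
  {"claw": 0, "linear": [0.6, 0, 0], "rotation": [0, 0, 0]},
  {"claw": 0, "linear": [0.3, 0, 0], "rotation": [0, 0, 0]},
  {"claw": 0, "linear": [0, 0, 0], "rotation": [0, 0, 0]},
  {"claw": 0, "linear": [0, 0, 0], "rotation": [0, 0, 0]},
])

```text
time: 28.47
position: [0.5427, 0.0408, 0.0821]
tool_rot: [-0.005, 1.567, 0.007]
ft_force: [0.1, -0.0, 0.2]
grip_width: 1.002
```

```bash
python3 where.py
```

```text
28.47 [0.5427 0.0408 0.0821] need rot deg [ 0.42  0.23 -0.1 ] frac [ 0.005  0.003 -0.001] F [ 0.11 -0.02  0.18] w 1.002 q [-0.54  0.22  0.47  1.9  -0.12  1.04 -0.02]
```

Call:
play_rows([
  {"claw": 0, "linear": [0.3, -0.05, 0], "rotation": [0.002, 0.002, 0]},
  {"claw": 0, "linear": [0.4, 0, 0], "rotation": [0, 0, 0]},
  {"claw": 0, "linear": [0.4, 0, 0], "rotation": [0, 0, 0]},
  {"claw": 0, "linear": [0.15, 0, 0], "rotation": [0, 0, 0]},
  {"claw": 0, "linear": [0, 0, 0], "rotation": [0, 0, 0]},
  {"claw": 0, "linear": [0, 0, 0], "rotation": [0, 0, 0]},
])

```text
time: 28.97
position: [0.5444, 0.0396, 0.0496]
tool_rot: [-0.001, 1.567, 0.005]
ft_force: [-0.2, 0.8, -0.1]
grip_width: 1.0
```

```bash
python3 where.py
```

```text
28.97 [0.5444 0.0396 0.0496] need rot deg [ 0.23  0.22 -0.13] frac [ 0.003  0.002 -0.001] F [-0.21  0.83 -0.06] w 1.0 q [-0.53  0.27  0.46  1.92 -0.15  0.98  0.  ]
```

Call:
play_rows([
  {"claw": 0.2, "linear": [0, 0, -0.05], "rotation": [0, 0.001, 0]},
  {"claw": 0.4, "linear": [0, 0, 0], "rotation": [0, 0, 0]},
  {"claw": 0.6, "linear": [0, 0, 0], "rotation": [0, 0, 0]},
  {"claw": 0.8, "linear": [0, 0, 0], "rotation": [0, 0, 0]},
  {"claw": 1, "linear": [0, 0, 0], "rotation": [0, 0, 0]},
  {"claw": 1, "linear": [0, 0, 0], "rotation": [0, 0, 0]},
  {"claw": 1, "linear": [0, 0, 0], "rotation": [0, 0, 0]},
  {"claw": 1, "linear": [0, 0, 0], "rotation": [0, 0, 0]},
], newtons=20)

```text
time: 29.63
position: [0.5442, 0.0399, 0.0511]
tool_rot: [-0.001, 1.566, 0.006]
ft_force: [-0.1, -0.6, -1.4]
grip_width: 0.518
```

```bash
python3 where.py
```

```text
29.63 [0.5442 0.0399 0.0511] need rot deg [ 0.24  0.27 -0.18] frac [ 0.003  0.003 -0.002] F [-0.08 -0.58 -1.41] w 0.518 q [-0.53  0.26  0.46  1.92 -0.14  0.98  0.  ]
```

Call:
play_rows([
  {"claw": 1, "linear": [-0.4, 0, 0], "rotation": [0, 0, 0]},
  {"claw": 1, "linear": [-0.8, 0, 0], "rotation": [0, 0, 0]},
  {"claw": 1, "linear": [-0.8, 0, 0], "rotation": [0, 0, 0]},
  {"claw": 1, "linear": [-0.8, 0, 0], "rotation": [0, 0, 0]},
  {"claw": 1, "linear": [-0.6, 0, -0.3], "rotation": [0, 0, 0]},
  {"claw": 1, "linear": [-0.2, 0.4, -0.7], "rotation": [0, 0, 0]},
  {"claw": 1, "linear": [0, 0.6, -0.8], "rotation": [0, 0, 0]},
  {"claw": 1, "linear": [0, 0.6, -0.8], "rotation": [0, 0, 0]},
  {"claw": 1, "linear": [0, 0.5, -0.7], "rotation": [0, 0, 0]},
  {"claw": 1, "linear": [0, 0.2, -0.3], "rotation": [0, 0, 0]},
])

```text
time: 30.47
position: [0.4511, 0.0947, 0.1494]
tool_rot: [0.004, 1.565, -0.003]
ft_force: [0.3, 0.6, -1.0]
grip_width: 0.527
```

Call:
play_rows([
  {"claw": 1, "linear": [0, 0, 0], "rotation": [0, 0, 0]},
  {"claw": 1, "linear": [0, 0, 0], "rotation": [0, 0, 0]},
])

```text
time: 30.63
position: [0.4503, 0.0958, 0.1504]
tool_rot: [0.002, 1.564, 0.001]
ft_force: [0.1, -0.1, -1.7]
grip_width: 0.52
```

```bash
python3 where.py
```

```text
30.63 [0.4503 0.0958 0.1504] need rot deg [-0.05  0.37 -0.11] frac [-0.001  0.004 -0.001] F [ 0.08 -0.08 -1.66] w 0.52 q [-0.67 -0.05  0.39  2.01  0.02  1.17 -0.29]
```

Call:
play_rows([
  {"claw": 1, "linear": [0.2, 0.3, -0.3], "rotation": [0, 0.002, 0]},
  {"claw": 1, "linear": [0.5, 0.2, -0.15], "rotation": [0, 0, 0]},
  {"claw": 1, "linear": [0.6, 0, 0], "rotation": [0, 0, 0]},
  {"claw": 1, "linear": [0.6, 0, 0], "rotation": [0, 0, 0]},
  {"claw": 1, "linear": [0.3, 0, 0], "rotation": [0, 0, 0]},
  {"claw": 1, "linear": [0, 0, 0], "rotation": [0, 0, 0]},
  {"claw": 1, "linear": [0, 0, 0], "rotation": [0, 0, 0]},
])

```text
time: 31.22
position: [0.4427, 0.1061, 0.0928]
tool_rot: [0.008, 1.566, -0.008]
ft_force: [-0.4, -0.6, -0.4]
grip_width: 0.525
```

```bash
python3 where.py
```

```text
31.22 [0.4427 0.1061 0.0928] need rot deg [-0.58  0.28  0.02] frac [-0.006  0.003  0.   ] F [-0.45 -0.58 -0.39] w 0.525 q [-0.68  0.    0.39  2.09 -0.    1.04 -0.3 ]
```

Call:
play_rows([
  {"claw": 1, "linear": [0.2, 0.1, -0.2], "rotation": [-0.004, 0.002, 0]},
  {"claw": 1, "linear": [0.3, 0.05, -0.05], "rotation": [0, 0, 0]},
  {"claw": 1, "linear": [0.3, 0, 0], "rotation": [0, 0, 0]},
  {"claw": 1, "linear": [0.2, 0, 0], "rotation": [0, 0, 0]},
  {"claw": 1, "linear": [0, 0, 0], "rotation": [0, 0, 0]},
  {"claw": 1, "linear": [0, 0, 0], "rotation": [0, 0, 0]},
])

```text
time: 31.72
position: [0.4376, 0.1105, 0.0669]
tool_rot: [0.004, 1.567, -0.003]
ft_force: [0.4, 0.2, -1.9]
grip_width: 0.519
```

```bash
python3 where.py
```

```text
31.72 [0.4376 0.1105 0.0669] need rot deg [-0.24  0.23 -0.04] frac [-0.003  0.003 -0.   ] F [ 0.38  0.18 -1.92] w 0.519 q [-0.68  0.03  0.38  2.12 -0.01  0.99 -0.3 ]
```

Call:
play_rows([
  {"claw": 1, "linear": [0.15, -0.05, 0], "rotation": [-0.001, 0.002, 0]},
  {"claw": 1, "linear": [0.13, 0, 0], "rotation": [0, 0, 0]},
  {"claw": 1, "linear": [0.1, 0, 0], "rotation": [0, 0, 0]},
  {"claw": 1, "linear": [0.05, 0, 0], "rotation": [0, 0, 0]},
])

```text
time: 32.05
position: [0.4386, 0.1093, 0.0569]
tool_rot: [0.003, 1.569, -0.001]
ft_force: [-6.2, -1.3, 17.3]
grip_width: 0.523
```

```bash
python3 where.py
```

```text
32.05 [0.4386 0.1093 0.0569] need rot deg [-0.16  0.11 -0.09] frac [-0.002  0.001 -0.001] F [-6.19 -1.27 17.3 ] w 0.523 q [-0.68  0.05  0.39  2.13 -0.02  0.96 -0.28]
```

Spice is in contact with its pad; release and lift.

Call:
play_rows([
  {"claw": 0.4, "linear": [0, 0, 0], "rotation": [0, 0, 0]},
  {"claw": 0.2, "linear": [0, 0, 0], "rotation": [0, 0, 0]},
  {"claw": 0, "linear": [0, 0, 0], "rotation": [0, 0, 0]},
  {"claw": 0, "linear": [0, 0, 0], "rotation": [0, 0, 0]},
  {"claw": 0, "linear": [0, 0, 0], "rotation": [0, 0, 0]},
  {"claw": 0, "linear": [0, 0, 0], "rotation": [0, 0, 0]},
  {"claw": 0, "linear": [0, 0, 0], "rotation": [0, 0, 0]},
  {"claw": 0, "linear": [0, 0, 0], "rotation": [0, 0, 0]},
])

```text
time: 32.72
position: [0.4401, 0.1097, 0.0578]
tool_rot: [0.005, 1.566, -0.0]
ft_force: [-0.1, 0.2, -0.6]
grip_width: 0.978
```

```bash
python3 where.py
```

```text
32.72 [0.4401 0.1097 0.0578] need rot deg [-0.17  0.26 -0.16] frac [-0.002  0.003 -0.002] F [-0.11  0.17 -0.6 ] w 0.978 q [-0.68  0.05  0.39  2.12 -0.03  0.96 -0.28]
```

Call:
play_rows([
  {"claw": 0, "linear": [-0.4, 0, 0], "rotation": [0, 0, 0]},
  {"claw": 0, "linear": [-0.8, 0, 0], "rotation": [0, 0, 0]},
  {"claw": 0, "linear": [-0.9, 0, 0], "rotation": [0, 0, 0]},
  {"claw": 0, "linear": [-0.9, 0, 0], "rotation": [0, 0, 0]},
  {"claw": 0, "linear": [-0.9, 0, 0], "rotation": [0, 0, 0]},
  {"claw": 0, "linear": [-0.9, -0.3, 0], "rotation": [0, 0, 0]},
  {"claw": 0, "linear": [-0.6, -0.8, 0], "rotation": [0, 0, 0]},
  {"claw": 0, "linear": [-0.3, -0.9, 0], "rotation": [0, 0, 0]},
  {"claw": 0, "linear": [0, -0.9, 0], "rotation": [0, 0, 0]},
  {"claw": 0, "linear": [0, -0.9, 0], "rotation": [0, 0, 0]},
])

```text
time: 33.55
position: [0.4387, 0.0152, 0.2136]
tool_rot: [-0.002, 1.563, 0.007]
ft_force: [0.6, 0.1, -0.2]
grip_width: 1.004
```

Call:
play_rows([
  {"claw": 0, "linear": [0, -0.9, 0], "rotation": [0, 0, 0]},
  {"claw": 0, "linear": [0, -0.9, 0], "rotation": [0, 0, 0]},
  {"claw": 0, "linear": [0, -0.5, 0], "rotation": [0, 0, 0]},
  {"claw": 0, "linear": [0, 0, 0], "rotation": [0, 0, 0]},
  {"claw": 0, "linear": [0, 0, 0], "rotation": [0, 0, 0]},
  {"claw": 0, "linear": [0, 0, 0], "rotation": [0, 0, 0]},
])

```text
time: 34.05
position: [0.4392, -0.0502, 0.219]
tool_rot: [0.007, 1.556, 0.002]
ft_force: [-0.1, -0.5, 1.1]
grip_width: 0.999
```

```bash
python3 where.py
python3 - <<'E'
from h import *
s=get_state();w=get_image('wrist');a=get_image('scene');b=get_image('side')
for n,i in zip('wsd',(w,a,b)): cv2.imwrite(f'pics/f{n}.png',i)
np.savez('w7.npz',**{k:s[k] for k in('position','tool_rot')})
cv2.imwrite('pics/final.png',np.hstack([cv2.resize(a[200:360,120:360],(400,267)),cv2.resize(b[170:350,150:390],(400,300))[:267]]))
E
```

```text
34.05 [ 0.4392 -0.0502  0.219 ] need rot deg [-0.19  0.86 -0.35] frac [-0.002  0.01  -0.004] F [-0.05 -0.49  1.08] w 0.999 q [-0.55 -0.18  0.55  1.97  0.09  1.32 -0.04]
```

View pics/final.png

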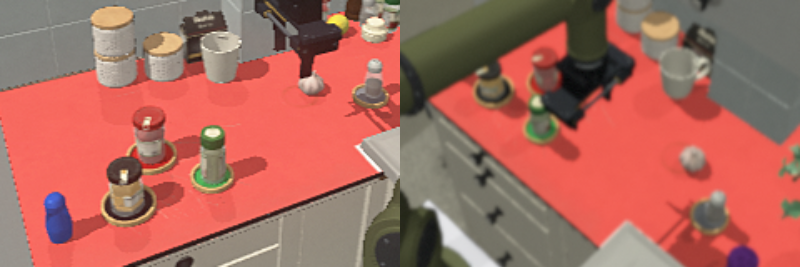

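View pics/fw.png

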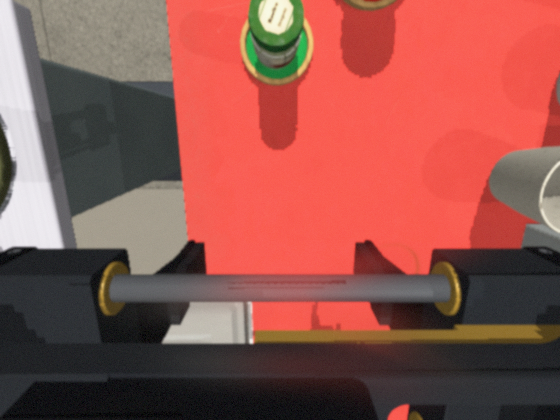

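All four stand in their coasters and the garlic is in place. I'll check the offsets numerically from the scene view: jam lid (148,115), honey lid (124,166), spice cap (212,131), salt apex (375,62).

Run:
```python
from h import *
f=400/240
for k,u,v,z,t in [('jam',148,115,.105,(.539,.193)),('honey',124,166,.092,(.435,.271)),('spice',212,131,.112,(.437,.108)),('salt',375,61,.096,(.523,-.310)),('garlic',312,82,.03,(.591,-.195))]:
    p=ray('scene',(120+u/f,200+v/f),z)[:2]; print(k,p.round(3),'off mm',((p-t)*1000).round(1))
```

```text
jam [0.541 0.196] off mm [2.2 2.8]
honey [0.44  0.272] off mm [4.9 1.2]
spice [0.44  0.108] off mm [ 2.9 -0.2]
salt [ 0.527 -0.316] off mm [ 3.8 -5.6]
garlic [ 0.595 -0.2  ] off mm [ 3.7 -5.2]
```

```bash
python3 -c "
from bench import *
print(close_job())"
```

```text
the job is handed in; nothing more can be done
None
```

All four containers stand on the coasters that match their lids, the gripper is open and raised clear, and the job is handed in (about 34 s of the 120 s used). `close_job()` gives no verdict.

- **Placing:** I carried the salt shaker, honey jar, jam jar and spice jar upright in that order. Each was lowered until the wrist force showed it on its pad, then let go.
- **Final positions:** in the last scene picture, the offsets from the coaster centres are about 4 mm for jam, 5 mm for honey, 3 mm for spice and 7 mm for salt; the limit is 15 mm. In the pictures all four look upright inside the rims. I did not measure their tilt or height above the worktop.
- **Garlic:** no movement seen. It measured 6 mm off my first reading, but that is within the spread between my camera readings.
- **Contact force:** the salt shaker touched down with about 30 N at the wrist, because small downward steps first had no effect. The other three were 11 to 22 N. All stayed below the 120 N wrist limit.
- **Camera disagreement:** the three views differed by 5 to 10 mm in y. I used values in between.

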